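Check the lubricant level with the gauge rod

TASK

Check the lubricant in the grey tank: lift the loose black cap off its sloping filler tube and set the cap down gently in the white tray. Then take the gauge rod from its rest, push it into the tube until its collar stops against the mouth, pull it right out, and finish while still holding the rod in the air, level and still, with its tip over the white tray for reading. Leave the other things on the bench where they are.

Things in the scene. Friction and masses are not known exactly. Their poses are not given: they have to be found in the camera images.
- tank: Grey box-shaped lubricant tank, fixed, 130 (x) x 150 (y) x 150 high, a vent knob on top 12 mm higher. Origin at the centre of its underside; +x is the face from which the filler tube comes out, turned away from the robot to within 0.25 rad; z up.
- tube: Steel filler tube fixed to the tank, sloping 35 degrees above level. Origin at the centre of its open mouth, 135 mm along +x from the tank's origin and 170 mm above the bench; +x runs along its axis outward and upward, away from tank and robot; +y level; z square to both, upward. Outside diameter 36, straight bore 20, free for more than the rod's 120 mm.
- cap: Loose black cap over the tube's mouth, 48 x 48 square, 50 g. Origin at the centre of its end wall's inner face (on the mouth); +x outward along the tube. Skirt x = -35 to 0 (40 x 40 inside, 2 mm slack round the tube), end wall 0 to 6, slides off along +x. Laid on a flat side, its origin is 24 mm above what it lies on.
- cap_grip (a point): Middle of the cap's grip block, on the axis 21 mm outward (+x) of the cap's origin. The block is 30 long (x = 6 to 36 from the cap's origin), 16 wide (y), 24 high (z).
- rod: Gauge rod, 150 g. Origin on the axis at the collar's stop face (tip side); +x towards the handle. Steel shaft 12 in diameter, x = -120 (tip, dark rings) to 0; collar 36 in diameter, 0 to 6; black flat-sided handle 6 to 76, 18 wide (y), 22 high (z). Starts level in the rest, axis 50 mm above the bench, handle away from the robot. Pushed home, origin and +x match the tube's.
- rod_tip (a point): Centre of the gauge rod's tip, 120 mm from the collar's stop face.
- rest: Aluminium rest for the rod, fixed: base plate 150 x 70 x 12 and two open-topped forks, 62 high, 14 long, slot 16 wide with its floor at 44, at x = -100 and -22. Origin on the bench below the rod's collar; +x is the direction of the handle, which sticks out free beyond the rest.
- tray: White open tray, fixed, empty, 240 (x) x 180 (y) x 25 high, walls 4, floor about 4. Origin at the centre of its underside. Rest and tray stand on either side of the tank and may change sides.
- mount_a: Bystander: black specimen puck 30 in diameter, 20 high; origin at its underside.
- mount_b: Bystander: grey specimen puck 30 in diameter, 20 high; origin at its underside.
- beaker: Bystander: clear beaker 70 in diameter, 90 high; origin at its underside.
- discs: Bystander: flat stack of grinding discs, 200 in diameter, 8 high; origin at its underside.
- brush: Bystander: small brush lying on the bench, origin near its middle.

How it is judged (in metres and radians):
On the way, in this order (a step that is already met when the one before it is completed fails the run):
1. the cap is lifted off the tube (distance between cap and tube above 0.06 m), for 0.1 s.
2. the cap lies in the tray, let go and at rest (x of cap in the frame of tray between -0.1 and 0.1 m and y of cap in the frame of tray between -0.075 and 0.075 m and height (world z) of cap below 0.06 m and linear speed of cap below 0.03 m/s and contact force between cap and tray above 0.1 N and contact force between the fingers and cap below 0.05 N), for 0.2 s.
3. the rod is in the tube with its collar against the mouth, held by the fingers (x of rod in the frame of tube between -0.004 and 0.004 m and y of rod in the frame of tube between -0.008 and 0.008 m and z of rod in the frame of tube between -0.008 and 0.008 m and angle between the x axis of rod and the x axis of tube, either way round below 0.12 rad and distance between rod_tip and tube above 0.11 m and contact force between the fingers and rod above 1 N), for 0.2 s.
4. the rod is drawn right out of the tube (x of rod_tip in the frame of tube above 0.01 m and contact force between the fingers and rod above 1 N), for 0.1 s.
At the end, for the whole second after the job is handed in: The rod is held still by the fingers alone, level to within 10 degrees, its tip above the tray's area and 50 to 400 mm above the bench; the cap lies in the tray, let go and at rest (all of step 2 and angle between rod's own x axis and vertical between 1.3963 and 1.7453 rad and x of rod_tip in the frame of tray between -0.12 and 0.12 m and y of rod_tip in the frame of tray between -0.09 and 0.09 m and height (world z) of rod_tip between 0.05 and 0.4 m and contact force between the fingers and rod above 1 N and linear speed of rod below 0.03 m/s and angular speed of rod below 0.2 rad/s and contact force between rod and tank below 0.05 N and contact force between rod and tray below 0.05 N and contact force between rod and cap below 0.05 N and contact force between rod and rest below 0.05 N); the arm keeps its last pose, push and grip.
It fails at once if the cap is dropped or thrown (over 0.9 m/s out of the fingers) (linear speed of cap above 0.9 m/s and contact force between the fingers and cap below 0.05 N).
It fails at once if the rod is dropped or thrown (over 1.2 m/s out of the fingers) (linear speed of rod above 1.2 m/s and contact force between the fingers and rod below 0.05 N).
It fails at once if a bystander is shifted by more than 40 mm (distance of any of mount_a, mount_b, beaker, discs, brush from where it was at the start of the episode above 0.04 m).
It also fails if it takes over 72 s, if anything falls off the work surface, if the arm or the gripper's body presses on something with over 40 N, if the wrist force passes 120 N, or if a joint passes its speed limit or range.

ROBOT

A 6-joint arm with a two-finger parallel gripper is mounted at the origin on the work surface. World frame = base frame: x ahead of the robot, y to its left, z up, the work surface at z = 0. Lengths are in mm, angles in rad, forces in N, time in s.
With the tool pointing down it reaches from about 375 to 975 mm from the base axis. Payload 3.8 kg.
Tool frame: the origin (TCP) lies at the very end of the fingers, on their centre line; the grasp point (between the pads) lies 19 mm behind it; z points along the fingers, y is the direction in which the jaws open and shut (so a half turn about z gives the same grasp; the last joint's range is limited). The gripper opens to 88 mm and grips with 3 to 60 N. Pads are 18 mm wide; open, the fingers measure 123 mm over their backs; the gripper's body (75 mm by 187 mm) begins 45 mm behind the grasp point.
Start: joints at [-1.367, 0.264, 1.604, -0, 1.274, -0.037], TCP at [160.969, -655.521, 238.706] pointing down, gripper open.
Joint ranges: [-2.63, 2.63], [-0.94, 2.18], [0.31, 2.57], [-1.31, 4.45], [0, 2.66], [-2.55, 2.55]. Speed limits (rad/s): [2.57, 2.57, 3.14, 3.14, 3.14, 3.14].

INTERFACE

Orientations are given as a unit quaternion [x, y, z, w].
In Python, from workcell import * gives the robot as it stands.
- The arm moves only by the shell command python3 -m inch 'ROWS' [FORCE]. ROWS is JSON, a list of rows, each an object of numbers: "x", "y", "z": the shift along the tool's x, y, z in m; "rx", "ry", "rz": the turn, a rotation vector about the tool's x, y, z in rad; "jaw": the opening, from 0 (shut) to 1 (fully open). A call has 1 to 12 rows; each row is the pose to reach, as a shift and turn from the pose measured when the call began, along the tool's axes at that moment; what a row does not reach only later rows make up. A row lasts 1/10 s, in which the tool goes at most 50 mm and 8.59 degrees, less where a joint would pass 70% of its speed; a pose out of reach is approached as far as the arm can. A call with a gripper value outside its range is refused whole. The fingers move at their own pace and stop on an object; FORCE is the grip in N (left out, the last holds). Time passes only in rows, so rows that repeat a pose let the fingers close. It gives the time, the measured TCP pose, the force and the opening at its end, in the units of the state.
- sense(): the state, without advancing time (a new reading comes with each control period).
- camera(name): name is "side" or "top"; returns a dict with "frame" (400x640x3 uint8, blue, green, red), "vfov" (degrees; the focal length in pixels is half the picture's height over the tangent of half this angle, whatever the lens; pixels are square), "cx", "cy" (the principal point, pixels), "world_to_cam" (4x4, takes a point from world to camera coordinates). Camera axes: x right, y down, z forward; pixel columns grow to the right and rows downward; lengths in mm; the calibration is good to about 2 mm. A picture is of the moment at which its call begins. There is no depth.
- finish_job(): hands the job in, once; it reports no verdict.
The state is a dict: "time": time; "qpos": joint angles; "joint_velocities": joint speeds; "joint_efforts": joint torques, N m; "tool_pos": TCP position; "eef_rot": TCP orientation; "force": force on the tool from outside, world axes, zero at the start; "torque": the same for the moment, N m; "width": finger opening in mm.
Only numpy, scipy, OpenCV 4.12 (cv2) and the standard library are available. Lean on these libraries where they do the work, as an engineer would, in place of code of your own. Each camera call takes 0.05 s, during which the arm holds its last target.

## Working session

There is one attempt and no reset: what is moved stays moved. The work goes in short steps, Python scripts to look and compute and a shell command to move; the robot and the scene stay as the last step left them, time stands still between calls to the robot, and variables do not carry over. Pictures are saved under pics/ and viewed, and the job is handed in when it is done.

```bash
ls; mkdir -p pics
python3 - <<'E'
from workcell import *
import cv2
s=sense();print(s)
for n in("side","top"):
    c=camera(n);cv2.imwrite(f"pics/{n}0.png",c["frame"]);print(n,c["vfov"],c["cx"],c["cy"],c["world_to_cam"])
E
```

```text
pics
{'time': 0.0, 'qpos': array([-1.36688394e+00,  2.64749961e-01,  1.60534875e+00,  1.12893414e-07,
        1.27368164e+00, -3.69143290e-02]), 'joint_velocities': array([ 8.04893305e-04,  7.59389796e-05,  1.28616730e-04,  7.29174410e-04,
        3.15805072e-04, -1.86468243e-03]), 'joint_efforts': array([-1.75600751e-03, -5.02119505e+01, -3.56873238e+01,  7.25575956e-02,
        2.92367244e-02, -1.87668124e-04]), 'tool_pos': array([ 160.83922395, -654.84173718,  237.4037787 ]), 'eef_rot': array([ 9.92758475e-01,  1.20122492e-01, -9.11752471e-05, -1.09003993e-03]), 'force': array([ 0.15095675,  0.37051116, -0.06562336]), 'torque': array([ 0.00410254, -0.02120969,  0.05492001]), 'width': 87.9498175509384}
side 49.170286089152874 316.83807230091975 201.06270181710207 [[ 9.94087576e-01 -1.07121761e-01  1.77431534e-02 -5.76487644e+02]
 [-7.24576453e-02 -7.76153821e-01 -6.26366614e-01  7.45861485e+01]
 [ 8.08689109e-02  6.21377642e-01 -7.79326661e-01  1.62074728e+03]
 [ 0.00000000e+00  0.00000000e+00  0.00000000e+00  1.00000000e+00]]
top 46.032159899289425 318.95903161177534 189.71363368585125 [[ 1.90194070e-02 -9.99812459e-01 -3.64816408e-03 -8.35780305e+01]
 [-9.83278138e-01 -1.80436524e-02 -1.81214045e-01  5.87283040e+02]
 [ 1.81114233e-01  7.03374365e-03 -9.83436913e-01  1.27379976e+03]
 [ 0.00000000e+00  0.00000000e+00  0.00000000e+00  1.00000000e+00]]
```

View pics/side0.png

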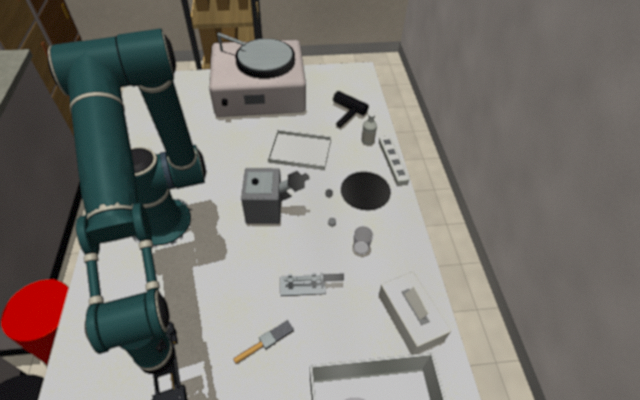

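View pics/top0.png

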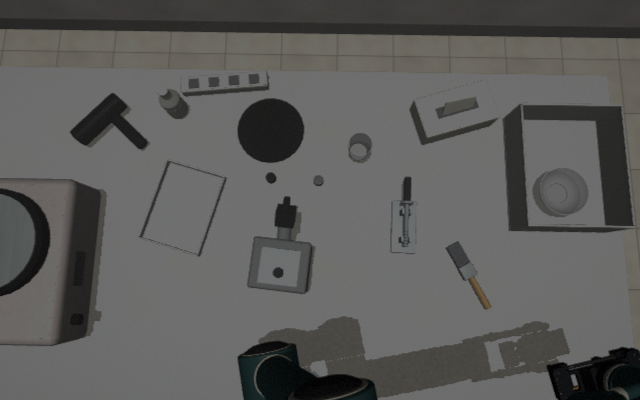

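The side view shows the tank at about (262,195) with the cap at (297,181), the tray at (300,148) and the rod in its rest at (312,283). In the top view the tank is at (280,265), the cap at (286,212), the tray at (184,208) and the rod and rest at (405,215). I'll enlarge these areas.

```bash
cat > h.py <<'E'
import numpy as np,cv2,json
from scipy.spatial.transform import Rotation as R
W={"side":(49.170286089152874,316.83807230091975,201.06270181710207,np.array([[9.94087576e-01,-1.07121761e-01,1.77431534e-02,-5.76487644e+02],[-7.24576453e-02,-7.76153821e-01,-6.26366614e-01,7.45861485e+01],[8.08689109e-02,6.21377642e-01,-7.79326661e-01,1.62074728e+03]])),
"top":(46.032159899289425,318.95903161177534,189.71363368585125,np.array([[1.90194070e-02,-9.99812459e-01,-3.64816408e-03,-8.35780305e+01],[-9.83278138e-01,-1.80436524e-02,-1.81214045e-01,5.87283040e+02],[1.81114233e-01,7.03374365e-03,-9.83436913e-01,1.27379976e+03]]))}
def proj(n,P):
    v,cx,cy,M=W[n];f=200/np.tan(np.radians(v/2))
    q=np.atleast_2d(P)@M[:,:3].T+M[:,3];return q[:,:2]/q[:,2:]*f+[cx,cy]
def ray(n,uv):
    v,cx,cy,M=W[n];f=200/np.tan(np.radians(v/2))
    d=np.array([(uv[0]-cx)/f,(uv[1]-cy)/f,1]);return -M[:,:3].T@M[:,3],M[:,:3].T@d
def onz(n,uv,z):
    o,d=ray(n,uv);return o+d*(z-o[2])/d[2]
def tri(a,b):
    o1,d1=ray("side",a);o2,d2=ray("top",b)
    t=np.linalg.lstsq(np.c_[d1,-d2],o2-o1,rcond=None)[0];p,q=o1+d1*t[0],o2+d2*t[1]
    return (p+q)/2,np.linalg.norm(p-q)
def crop(fr,x0,y0,w,h,k,out):
    im=cv2.resize(fr[y0:y0+h,x0:x0+w],None,fx=k,fy=k,interpolation=cv2.INTER_CUBIC)
    for i in range(0,w,10):
        cv2.line(im,(i*k,0),(i*k,4 if (x0+i)%50 else 12),(0,0,255),1)
        if i%20==0: cv2.putText(im,str(x0+i),(i*k,22),0,.35,(0,0,255),1)
    for i in range(0,h,10):
        cv2.line(im,(0,i*k),(4,i*k),(0,0,255),1)
        if i%20==0: cv2.putText(im,str(y0+i),(6,i*k+4),0,.35,(0,0,255),1)
    cv2.imwrite(out,im)
E
python3 - <<'E'
from h import *
t=cv2.imread("pics/top0.png");s=cv2.imread("pics/side0.png")
t=cv2.convertScaleAbs(t,alpha=1.7)
crop(t,130,150,190,150,4,"pics/c1.png")
crop(t,370,160,80,110,5,"pics/c2.png")
crop(s,225,120,120,110,5,"pics/c3.png")
crop(s,265,250,100,60,7,"pics/c4.png")
E
```

```text
(no output)
```

View pics/c1.png

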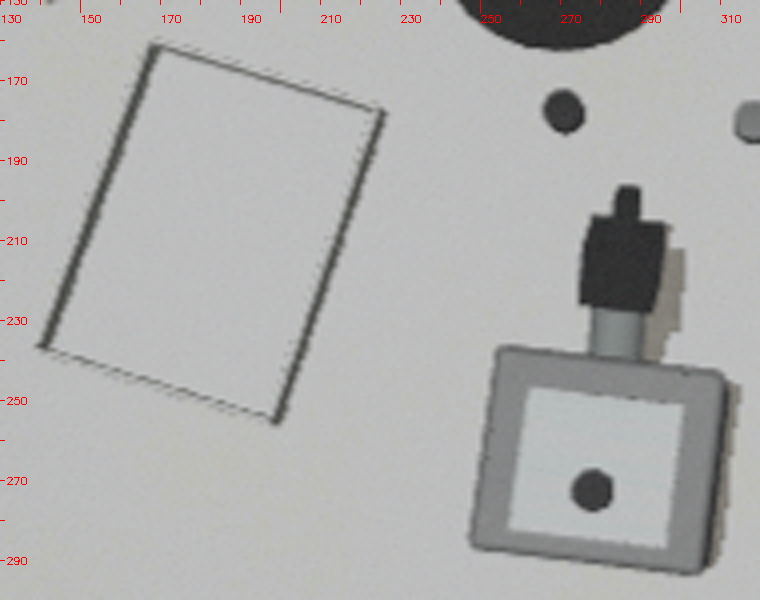

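View pics/c2.png

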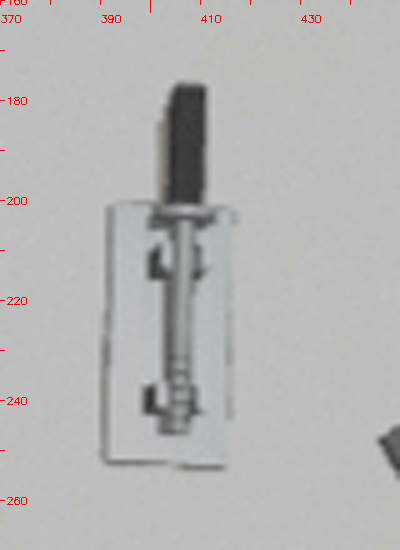

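View pics/c3.png

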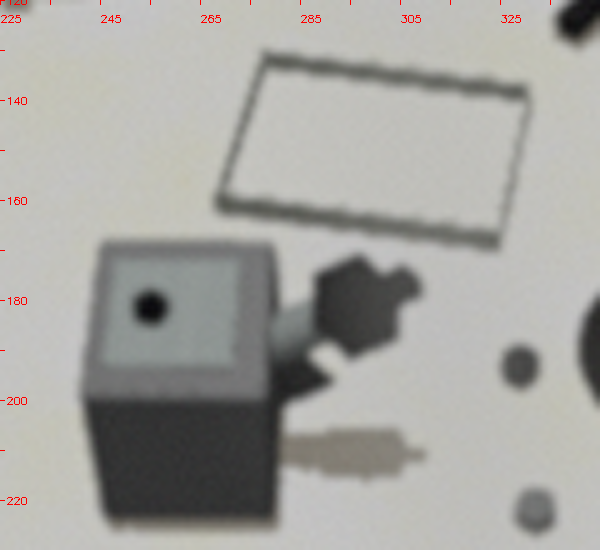

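View pics/c4.png

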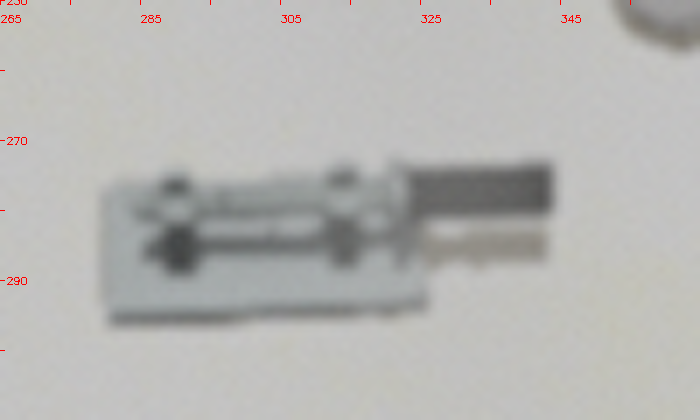

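```bash
cat > fit.py <<'E'
from h import *
from scipy.optimize import least_squares
def fit(loc,obs,x0):
    # obs: (cam, local pt, uv)
    def T(p,L):
        c,s=np.cos(p[2]),np.sin(p[2]);L=np.array(L,float)
        return np.array([p[0]+c*L[0]-s*L[1],p[1]+s*L[0]+c*L[1],L[2]])
    def f(p): return np.concatenate([proj(n,T(p,L))[0]-uv for n,L,uv in obs])
    r=least_squares(f,x0,loss="soft_l1");print(loc,np.round(r.x,3));print(np.round(f(r.x).reshape(-1,2),1).tolist());return r.x
fit("tank",[("top",(65,75,150),(254.6,236.6)),("top",(65,-75,150),(310.9,243.1)),("top",(-65,75,150),(247.9,286.9)),("top",(-65,-75,150),(305,292.5)),
("side",(-65,75,150),(245.6,168.6)),("side",(65,75,150),(279.6,168.6)),("side",(65,-75,150),(278.6,199.6)),("side",(-65,-75,150),(241.4,199.6)),("side",(-65,-75,0),(246.6,224)),("side",(65,-75,0),(280,224))],[500,80,0])
fit("tray",[("top",(120,90,25),(168,161)),("top",(120,-90,25),(226,178)),("top",(-120,-90,25),(199.2,256)),("top",(-120,90,25),(140,236.7)),
("side",(-120,90,25),(277.6,130.4)),("side",(120,90,25),(330.8,137.6)),("side",(120,-90,25),(324.6,169.4)),("side",(-120,-90,25),(268.2,161.4))],[600,250,-.3])
fit("rod",[("top",(76,0,50),(407.2,176.8)),("top",(-120,0,50),(404.6,246.4)),("top",(6,0,50),(406.5,201.5)),("side",(76,0,50),(343.9,276.9)),("side",(6,0,50),(323.5,278.2)),("side",(-120,0,50),(284.6,279.7))],[600,-250,0])
fit("rest",[("top",(10.,35,12),(392,200.4)),("top",(10,-35,12),(416.5,202)),("top",(-140,35,12),(390.4,252.2)),("top",(-140,-35,12),(415,253.4))],[600,-250,0])
E
python3 fit.py
```

```text
tank [378.694  22.433 -31.498]
[[-0.9, -1.6], [1.0, -2.2], [-0.7, -0.4], [1.5, 0.1], [-1.9, -1.0], [-0.2, -1.3], [-0.4, -0.4], [-1.2, -0.1], [-1.6, 1.1], [0.3, 0.7]]
tray [ 5.38820e+02  3.13622e+02 -2.75000e-01]
[[0.8, -2.5], [1.2, -2.1], [0.4, -0.2], [-0.4, 0.6], [-1.4, -0.3], [-0.2, -0.5], [-0.5, -2.3], [-1.9, -2.1]]
rod [ 5.56351e+02 -3.19366e+02 -5.00000e-02]
[[0.3, -0.3], [0.4, -0.7], [0.1, -0.7], [-0.3, -0.1], [-1.3, -0.4], [-1.0, -0.3]]
rest [ 5.57916e+02 -3.19271e+02 -4.30000e-02]
[[0.1, -0.2], [-0.2, -0.3], [-0.0, 0.1], [0.1, 0.4]]
```

```bash
cat >> h.py <<'E'
def tubeT(x,y,yaw):
    a=np.radians(35);B=R.from_euler("z",yaw).as_matrix()
    Rt=B@R.from_euler("y",-a).as_matrix()
    return Rt,np.array([x,y,0])+B@[135,0,170]
def box(x0,x1,y0,y1,z0,z1):
    return [[x,y,z] for x in(x0,x1) for y in(y0,y1) for z in(z0,z1)]
E_=[(0,1),(2,3),(4,5),(6,7),(0,2),(1,3),(4,6),(5,7),(0,4),(1,5),(2,6),(3,7)]
def wire(im,n,Rt,p,b,col,x0=0,y0=0,k=1):
    q=(proj(n,np.array(b)@Rt.T+p)-[x0,y0]+.5)*k
    for i,j in E_: cv2.line(im,tuple(int(v) for v in q[i]),tuple(int(v) for v in q[j]),col,1)
E
cat > ov.py <<'E'
from h import *
import sys
x,y,w=map(float,sys.argv[1:4])
for n,(x0,y0,ww,hh,k),g in(("top",(230,180,95,125,6),1.7),("side",(235,155,80,80,7),1)):
    f=cv2.convertScaleAbs(cv2.imread(f"pics/{n}0.png"),alpha=g)
    im=cv2.resize(f[y0:y0+hh,x0:x0+ww],None,fx=k,fy=k,interpolation=cv2.INTER_CUBIC)
    Rt,p=tubeT(x,y,w);B=R.from_euler("z",w).as_matrix()
    wire(im,n,B,np.array([x,y,0]),box(-65,65,-75,75,0,150),(0,0,255),x0,y0,k)
    wire(im,n,Rt,p,box(-35,6,-24,24,-24,24),(0,255,0),x0,y0,k)
    wire(im,n,Rt,p,box(6,36,-8,8,-12,12),(255,100,0),x0,y0,k)
    cv2.imwrite(f"pics/ov_{n}_{sys.argv[4]}.png",im)
E
python3 ov.py 378.7 22.4 -.082 a
```

```text
(no output)
```

View pics/ov_top_a.png

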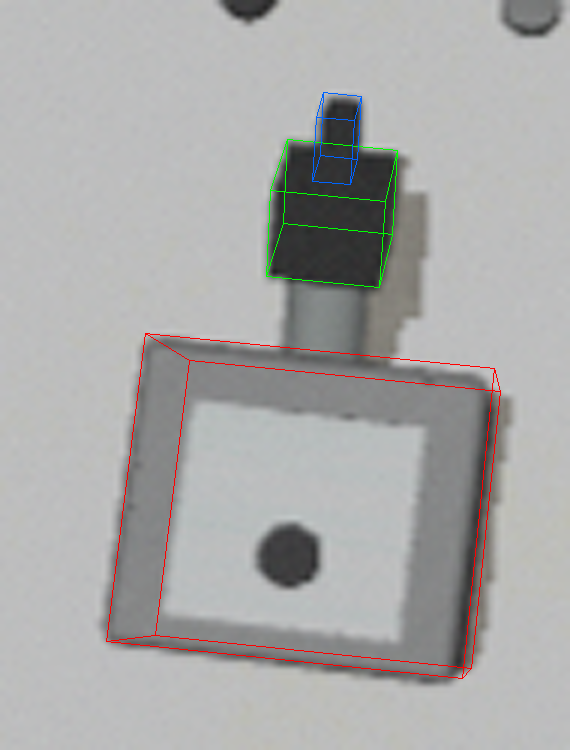

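View pics/ov_side_a.png

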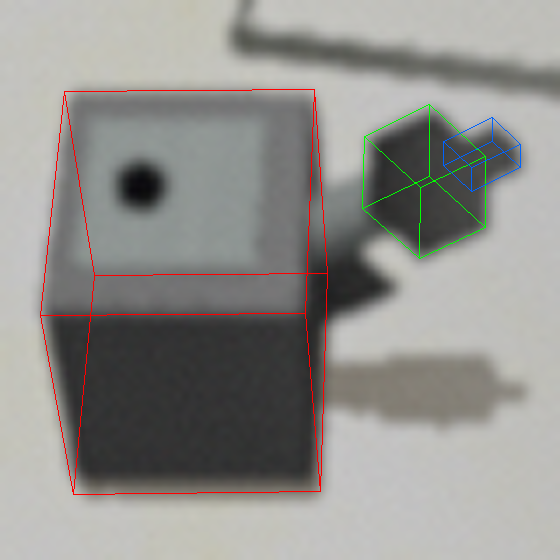

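```bash
cat >> h.py <<'E'
TX,TY,TW=377.5,22.4,-.082
RT,PT=tubeT(TX,TY,TW)
def deltaf(Rg,g,s=None):
    """target: tool rotation Rg, grasp point g (mm). print shift in m in tool axes & rotvec"""
    if s is None:
        from workcell import sense; s=sense()
    R0=R.from_quat(s["eef_rot"]).as_matrix();p=np.array(g)+Rg[:,2]*19
    d=R0.T@(p-s["tool_pos"])/1000;r=R.from_matrix(R0.T@Rg).as_rotvec()
    print("shift",np.round(d,4),"rot",np.round(r,4),"deg",round(np.degrees(np.linalg.norm(r)),1));return d,r
def st():
    from workcell import sense
    s=sense();R0=R.from_quat(s["eef_rot"]).as_matrix()
    print("t",round(s["time"],2),"tcp",np.round(s["tool_pos"],1),"grasp",np.round(s["tool_pos"]-19*R0[:,2],1),"xax",np.round(R0[:,0],3),"zax",np.round(R0[:,2],3),"q",np.round(s["qpos"],3),"F",np.round(s["force"],1),"T",np.round(s["torque"],2),"w",round(s["width"],1));return s
def tubetool(yaw=TW,pitch=35):
    B=R.from_euler("z",yaw).as_matrix()@R.from_euler("y",-np.radians(pitch)).as_matrix()
    return np.c_[B[:,0],-B[:,1],-B[:,2]]
E
python3 - <<'E'
from h import *
st();G=PT+RT@[21,0,0];print("mouth",PT,"grip",G)
Rg=tubetool()
deltaf(Rg,G+RT@[0,0,90]);deltaf(Rg,G)
E
```

```text
t 0.1 tcp [ 160.8 -654.9  237.6] grasp [ 160.8 -654.9  256.6] xax [0.971 0.238 0.   ] zax [-0.     0.002 -1.   ] q [-1.367  0.265  1.605 -0.     1.274 -0.037] F [ 0.5 -0.1 -0.3] T [ 0.04  0.04 -0.01] w 87.6
mouth [512.04638426  11.34240161 170.        ] grip [529.19077582   9.93340205 182.04510516]
shift [ 0.4776 -0.5708 -0.0015] rot [-0.1005  0.6057  0.312 ] deg 39.5
shift [ 0.5266 -0.5542  0.0722] rot [-0.1005  0.6057  0.312 ] deg 39.5
```

```bash
python3 -m inch '[{"z":-0.05},{"x":0.03,"y":-0.035,"z":-0.1},{"x":0.06,"y":-0.07,"z":-0.1},{"x":0.09,"y":-0.105,"z":-0.1},{"x":0.12,"y":-0.14,"z":-0.1,"rx":-0.01,"ry":0.06,"rz":0.03},{"x":0.15,"y":-0.175,"z":-0.1,"rx":-0.02,"ry":0.12,"rz":0.06},{"x":0.18,"y":-0.21,"z":-0.1,"rx":-0.03,"ry":0.18,"rz":0.09},{"x":0.21,"y":-0.25,"z":-0.1,"rx":-0.04,"ry":0.24,"rz":0.12},{"x":0.24,"y":-0.285,"z":-0.1,"rx":-0.05,"ry":0.3,"rz":0.155},{"x":0.27,"y":-0.32,"z":-0.1,"rx":-0.06,"ry":0.36,"rz":0.186},{"x":0.3,"y":-0.355,"z":-0.1,"rx":-0.07,"ry":0.42,"rz":0.217},{"x":0.33,"y":-0.39,"z":-0.1,"rx":-0.08,"ry":0.48,"rz":0.25}]'
python3 - <<'E'
from h import *
st();G=PT+RT@[21,0,0]
Rg=tubetool()
deltaf(Rg,G+RT@[0,0,90])
E
```

```text
t 0.1 tcp [ 160.8 -654.9  237.6] grasp [ 160.8 -654.9  256.6] xax [0.971 0.238 0.   ] zax [-0.     0.002 -1.   ] q [-1.367  0.265  1.605 -0.     1.274 -0.037] F [ 0.5 -0.1 -0.3] T [ 0.04  0.04 -0.01] w 87.6
shift [ 0.4776 -0.5708 -0.0015] rot [-0.1005  0.6057  0.312 ] deg 39.5schema error: expected keys x, y, z, rx, ry, rz, jaw
```

```bash
python3 -m inch '[{"x":0,"y":0,"z":-0.05,"rx":0,"ry":0,"rz":0,"jaw":1},{"x":0.03,"y":-0.035,"z":-0.08,"rx":0,"ry":0,"rz":0,"jaw":1},{"x":0.06,"y":-0.07,"z":-0.1,"rx":0,"ry":0,"rz":0,"jaw":1},{"x":0.09,"y":-0.105,"z":-0.1,"rx":0,"ry":0,"rz":0,"jaw":1},{"x":0.12,"y":-0.14,"z":-0.1,"rx":-0.01,"ry":0.06,"rz":0.03,"jaw":1},{"x":0.15,"y":-0.175,"z":-0.1,"rx":-0.02,"ry":0.12,"rz":0.06,"jaw":1},{"x":0.18,"y":-0.21,"z":-0.1,"rx":-0.03,"ry":0.18,"rz":0.09,"jaw":1},{"x":0.21,"y":-0.25,"z":-0.1,"rx":-0.04,"ry":0.24,"rz":0.12,"jaw":1},{"x":0.24,"y":-0.285,"z":-0.1,"rx":-0.05,"ry":0.3,"rz":0.155,"jaw":1},{"x":0.27,"y":-0.32,"z":-0.1,"rx":-0.06,"ry":0.36,"rz":0.186,"jaw":1},{"x":0.3,"y":-0.355,"z":-0.1,"rx":-0.07,"ry":0.42,"rz":0.217,"jaw":1},{"x":0.33,"y":-0.39,"z":-0.1,"rx":-0.08,"ry":0.48,"rz":0.25,"jaw":1}]'
python3 - <<'E'
from h import *
st();G=PT+RT@[21,0,0]
Rg=tubetool()
deltaf(Rg,G+RT@[0,0,90])
E
```

```text
time: 1.3
tool_pos: [388.4, -196.2, 338.0]
eef_rot: [0.97, -0.009, 0.241, 0.01]
force: [0.0, -0.6, 1.3]
width: 87.8
t 1.3 tcp [ 388.4 -196.2  338. ] grasp [ 379.6 -195.8  354.8] xax [ 0.884 -0.012  0.468] zax [ 0.468 -0.023 -0.884] q [-0.772 -0.552  2.207  0.349  1.133  0.724] F [ 0.  -0.6  1.3] T [ 0.03  0.21 -0.01] w 87.8
shift [ 0.0402 -0.213   0.1285] rot [-0.0193  0.1233  0.0594] deg 7.9
```

```bash
python3 -m inch '[{"x":0.01,"y":-0.04,"z":0.01,"rx":0,"ry":0.04,"rz":0.02,"jaw":1},{"x":0.02,"y":-0.08,"z":0.02,"rx":-0.01,"ry":0.08,"rz":0.04,"jaw":1},{"x":0.03,"y":-0.12,"z":0.03,"rx":-0.02,"ry":0.12,"rz":0.06,"jaw":1},{"x":0.04,"y":-0.16,"z":0.05,"rx":-0.02,"ry":0.123,"rz":0.06,"jaw":1},{"x":0.04,"y":-0.2,"z":0.07,"rx":-0.02,"ry":0.123,"rz":0.06,"jaw":1},{"x":0.04,"y":-0.213,"z":0.1,"rx":-0.02,"ry":0.123,"rz":0.06,"jaw":1},{"x":0.04,"y":-0.213,"z":0.128,"rx":-0.02,"ry":0.123,"rz":0.06,"jaw":1},{"x":0.04,"y":-0.213,"z":0.128,"rx":-0.02,"ry":0.123,"rz":0.06,"jaw":1},{"x":0.04,"y":-0.213,"z":0.128,"rx":-0.02,"ry":0.123,"rz":0.06,"jaw":1}]'
python3 - <<'E'
from h import *
from workcell import *
st();G=PT+RT@[21,0,0]
Rg=tubetool()
deltaf(Rg,G+RT@[0,0,90]);deltaf(Rg,G)
for n,a in(("side",(230,100,120,100,6)),("top",(230,140,110,100,6))):
    f=camera(n)["frame"];cv2.imwrite(f"pics/{n}1.png",f);crop(cv2.convertScaleAbs(f,alpha=1.7 if n=="top" else 1),*a,f"pics/{n}1c.png")
E
```

```text
time: 2.2
tool_pos: [487.5, 13.4, 239.6]
eef_rot: [0.953, -0.039, 0.299, 0.013]
force: [0.6, 0.0, 0.2]
width: 87.9
t 2.2 tcp [487.5  13.4 239.6] grasp [476.7  14.3 255.2] xax [ 0.818 -0.068  0.571] zax [ 0.569 -0.048 -0.821] q [ 0.016 -0.49   2.391 -0.096  0.637  1.728] F [0.6 0.  0.2] T [0.11 0.25 0.02] w 87.9
shift [ 0.0012 -0.      0.0002] rot [ 0.0009  0.0027 -0.0003] deg 0.2
shift [ 0.0015 -0.0001  0.0902] rot [ 0.0009  0.0027 -0.0003] deg 0.2
```

View pics/side1c.png

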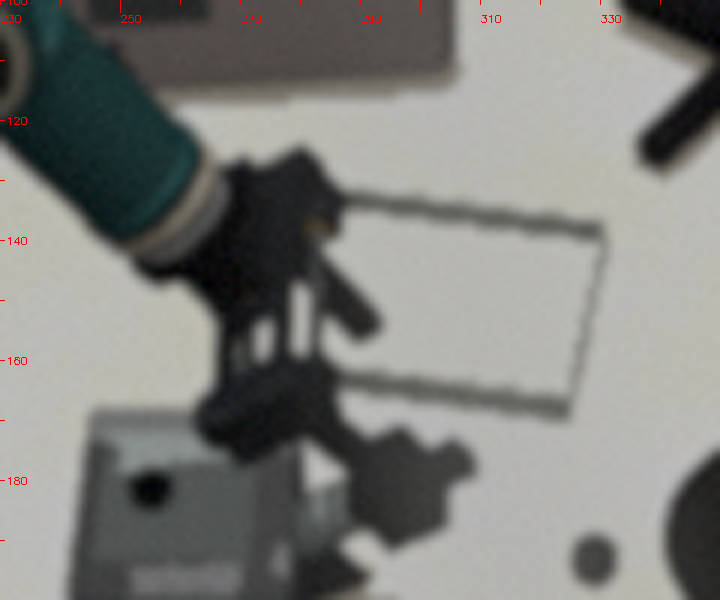

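View pics/top1c.png

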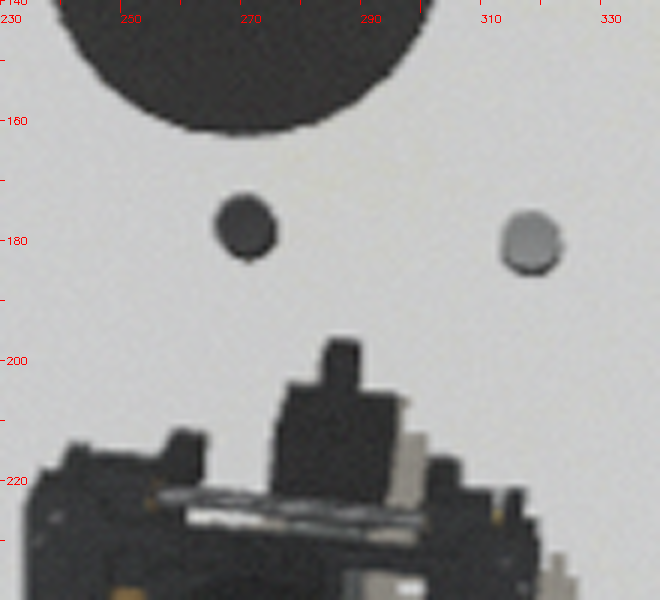

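Both views show the open fingers straddling the cap's block: fingers at about columns 265 and 303 and the block at (286,200) in the top view, with the left finger reaching toward the cap in the side view. I'll descend along the tool axis.

```bash
python3 -m inch '[{"x":0.002,"y":0,"z":0.025,"rx":0,"ry":0.002,"rz":0,"jaw":1},{"x":0.003,"y":0,"z":0.05,"rx":0,"ry":0.002,"rz":0,"jaw":1},{"x":0.003,"y":0,"z":0.07,"rx":0,"ry":0.002,"rz":0,"jaw":1},{"x":0.003,"y":0,"z":0.085,"rx":0,"ry":0.002,"rz":0,"jaw":1},{"x":0.003,"y":0,"z":0.09,"rx":0,"ry":0.002,"rz":0,"jaw":1},{"x":0.003,"y":0,"z":0.09,"rx":0,"ry":0.002,"rz":0,"jaw":1}]' 15
python3 - <<'E'
from h import *
from workcell import *
st();G=PT+RT@[21,0,0]
deltaf(tubetool(),G)
for n,a in(("side",(250,140,80,70,8)),("top",(240,160,90,75,8))):
    f=camera(n)["frame"];cv2.imwrite(f"pics/{n}2.png",f);crop(cv2.convertScaleAbs(f,alpha=1.7 if n=="top" else 1.5),*a,f"pics/{n}2c.png")
E
```

```text
time: 2.9
tool_pos: [543.0, 7.4, 171.0]
eef_rot: [0.952, -0.041, 0.303, 0.013]
force: [-0.1, 0.2, 1.1]
width: 88.1
t 2.9 tcp [543.    7.4 171. ] grasp [532.1   8.3 186.5] xax [ 0.814 -0.07   0.577] zax [ 0.575 -0.049 -0.817] q [-2.000e-03 -2.660e-01  2.387e+00 -1.210e-01  4.100e-01  1.750e+00] F [-0.1  0.2  1.1] T [ 0.03  0.24 -0.04] w 88.1
shift [-0.0051 -0.0014  0.0019] rot [ 0.0021 -0.0044 -0.0029] deg 0.3
```

View pics/side2c.png

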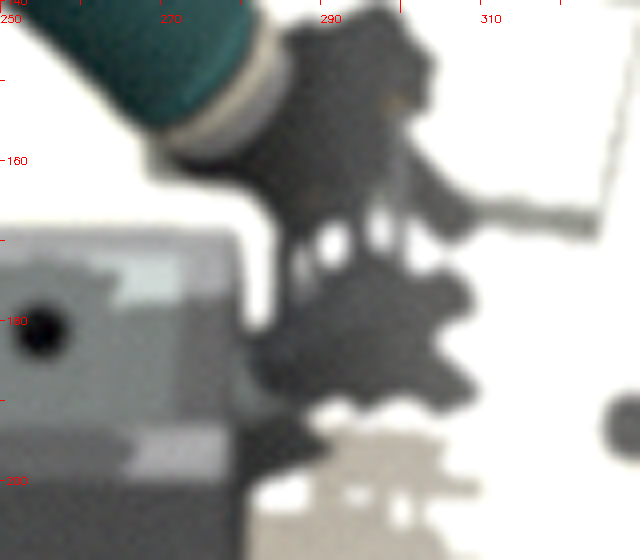

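View pics/top2c.png

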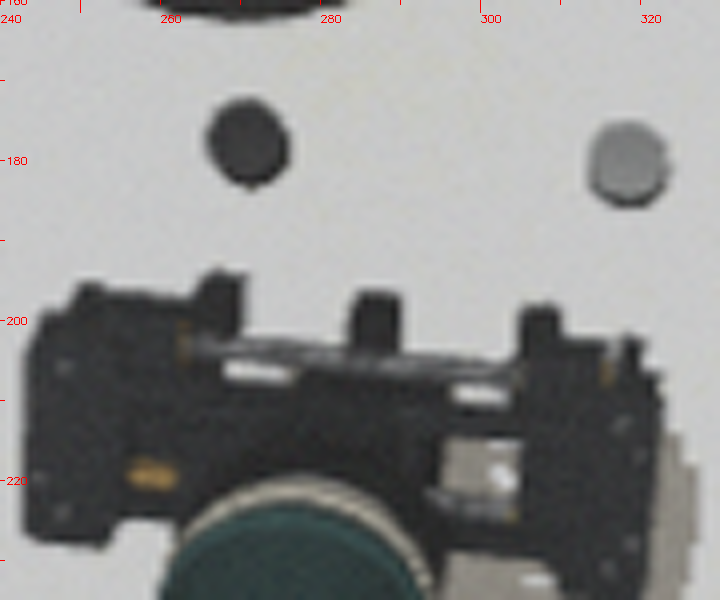

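The block (columns 284–290) sits midway between the fingers' inner edges (270 and 304). I'll close the gripper.

```bash
python3 -m inch '[{"x":-0.003,"y":0,"z":0.002,"rx":0,"ry":0,"rz":0,"jaw":0.5},{"x":-0.003,"y":0,"z":0.002,"rx":0,"ry":0,"rz":0,"jaw":0.3},{"x":-0.003,"y":0,"z":0.002,"rx":0,"ry":0,"rz":0,"jaw":0.1},{"x":-0.003,"y":0,"z":0.002,"rx":0,"ry":0,"rz":0,"jaw":0.1},{"x":-0.003,"y":0,"z":0.002,"rx":0,"ry":0,"rz":0,"jaw":0.1},{"x":-0.003,"y":0,"z":0.002,"rx":0,"ry":0,"rz":0,"jaw":0.1},{"x":-0.003,"y":0,"z":0.002,"rx":0,"ry":0,"rz":0,"jaw":0.1},{"x":-0.003,"y":0,"z":0.002,"rx":0,"ry":0,"rz":0,"jaw":0.1}]' 30; python3 -c "
from h import *
st();G=PT+RT@[21,0,0];deltaf(tubetool(),G)"
```

```text
time: 3.8
tool_pos: [541.9, 7.9, 168.4]
eef_rot: [0.952, -0.04, 0.303, 0.013]
force: [0.0, -0.3, -0.1]
width: 26.3
t 3.8 tcp [541.9   7.9 168.4] grasp [530.9   8.8 183.9] xax [ 0.813 -0.069  0.578] zax [ 0.576 -0.049 -0.816] q [-1.000e-03 -2.660e-01  2.392e+00 -1.240e-01  4.030e-01  1.753e+00] F [ 0.  -0.3 -0.1] T [ 0.04  0.22 -0.  ] w 26.3
shift [-0.0026 -0.001   0.0004] rot [ 0.0016 -0.0057 -0.0024] deg 0.4
```

```bash
python3 -m inch '[{"x":0,"y":0,"z":0,"rx":0,"ry":0,"rz":0,"jaw":0.1},{"x":0,"y":0,"z":0,"rx":0,"ry":0,"rz":0,"jaw":0.1},{"x":0,"y":0,"z":0,"rx":0,"ry":0,"rz":0,"jaw":0.1},{"x":0,"y":0,"z":0,"rx":0,"ry":0,"rz":0,"jaw":0.1}]' 30; python3 -c "
from h import *
st();G=PT+RT@[21,0,0];deltaf(tubetool(),G)"
```

```text
time: 4.2
tool_pos: [541.9, 7.9, 168.4]
eef_rot: [0.952, -0.04, 0.303, 0.013]
force: [0.5, -0.0, 0.5]
width: 16.1
t 4.2 tcp [541.9   7.9 168.4] grasp [531.    8.8 183.9] xax [ 0.813 -0.069  0.578] zax [ 0.576 -0.049 -0.816] q [-1.000e-03 -2.660e-01  2.392e+00 -1.240e-01  4.030e-01  1.753e+00] F [ 0.5 -0.   0.5] T [0.01 0.2  0.01] w 16.1
shift [-0.0027 -0.001   0.0004] rot [ 0.0016 -0.0058 -0.0024] deg 0.4
```

Width 16.1 mm matches the 16 mm block. I'll slide the cap off along the tube axis.

```bash
python3 -m inch '[{"x":0.01,"y":0,"z":0,"rx":0,"ry":0,"rz":0,"jaw":0},{"x":0.02,"y":0,"z":0,"rx":0,"ry":0,"rz":0,"jaw":0},{"x":0.03,"y":0,"z":0,"rx":0,"ry":0,"rz":0,"jaw":0},{"x":0.045,"y":0,"z":0,"rx":0,"ry":0,"rz":0,"jaw":0},{"x":0.06,"y":0,"z":0,"rx":0,"ry":0,"rz":0,"jaw":0},{"x":0.075,"y":0,"z":0,"rx":0,"ry":0,"rz":0,"jaw":0},{"x":0.09,"y":0,"z":0,"rx":0,"ry":0,"rz":0,"jaw":0},{"x":0.1,"y":0,"z":-0.01,"rx":0,"ry":0,"rz":0,"jaw":0},{"x":0.1,"y":0,"z":-0.02,"rx":0,"ry":0,"rz":0,"jaw":0}]' 30
python3 - <<'E'
from h import *
from workcell import *
s=st()
# tray target: cap centre near tray centre; tool level with yaw
for yaw in(.45,.3,TW,-.275):
    Rg=tubetool(yaw,0);d,r=deltaf(Rg,[540,290,140])
for n,a in(("side",(230,110,120,100,6)),("top",(230,140,110,100,6))):
    f=camera(n)["frame"];cv2.imwrite(f"pics/{n}3.png",f);crop(cv2.convertScaleAbs(f,alpha=1.7 if n=="top" else 1.5),*a,f"pics/{n}3c.png")
E
```

```text
time: 5.1
tool_pos: [613.1, 1.8, 244.7]
eef_rot: [0.952, -0.041, 0.304, 0.013]
force: [-0.5, 0.9, -0.3]
width: 15.9
t 5.1 tcp [613.1   1.8 244.7] grasp [602.1   2.8 260.2] xax [ 0.812 -0.069  0.58 ] zax [ 0.578 -0.049 -0.815] q [-0.015 -0.197  2.188 -0.079  0.535  1.696] F [-0.5  0.9 -0.3] T [ 0.07  0.22 -0.07] w 15.9
shift [-0.1511 -0.2809  0.0444] rot [ 0.1653 -0.6039 -0.5177] deg 46.5
shift [-0.1511 -0.2809  0.0444] rot [ 0.1189 -0.6111 -0.3727] deg 41.6
shift [-0.1511 -0.2809  0.0444] rot [ 0.0007 -0.6188 -0.003 ] deg 35.5
shift [-0.1511 -0.2809  0.0444] rot [-0.059  -0.6169  0.1838] deg 37.0
```

View pics/side3c.png

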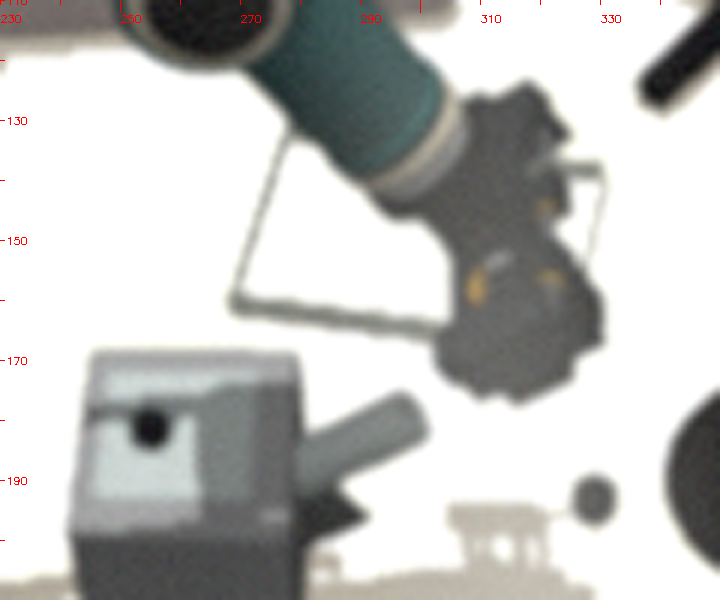

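View pics/top3c.png

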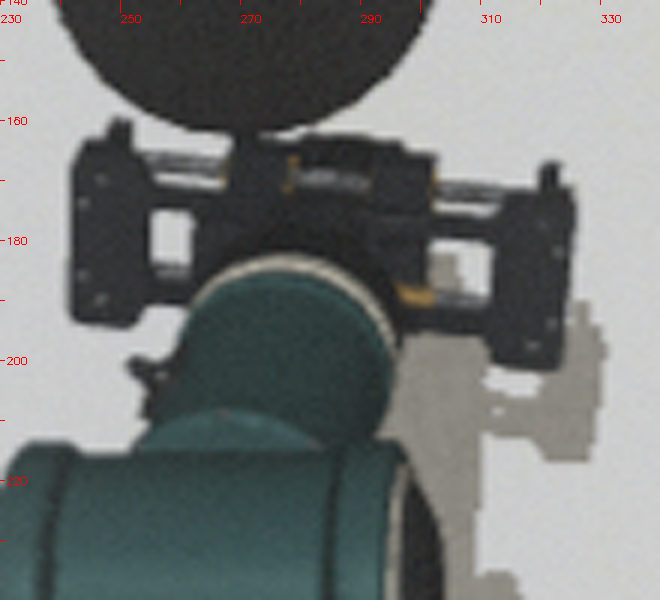

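```bash
python3 -c "
from h import *
deltaf(tubetool(.3,0),[535,300,200])
deltaf(tubetool(.3,0),[535,300,120])"
```

```text
shift [-0.12   -0.2904 -0.0072] rot [ 0.1189 -0.6117 -0.3725] deg 41.6
shift [-0.1665 -0.2904  0.0579] rot [ 0.1189 -0.6117 -0.3725] deg 41.6
```

```bash
python3 -m inch '[{"x":-0.01,"y":-0.03,"z":-0.005,"rx":0.01,"ry":-0.06,"rz":-0.03,"jaw":0},{"x":-0.02,"y":-0.07,"z":-0.01,"rx":0.03,"ry":-0.15,"rz":-0.09,"jaw":0},{"x":-0.04,"y":-0.11,"z":-0.01,"rx":0.05,"ry":-0.25,"rz":-0.15,"jaw":0},{"x":-0.06,"y":-0.15,"z":-0.01,"rx":0.07,"ry":-0.35,"rz":-0.21,"jaw":0},{"x":-0.08,"y":-0.19,"z":-0.01,"rx":0.09,"ry":-0.45,"rz":-0.27,"jaw":0},{"x":-0.1,"y":-0.23,"z":-0.01,"rx":0.11,"ry":-0.55,"rz":-0.33,"jaw":0},{"x":-0.12,"y":-0.27,"z":-0.007,"rx":0.119,"ry":-0.612,"rz":-0.372,"jaw":0},{"x":-0.12,"y":-0.29,"z":-0.007,"rx":0.119,"ry":-0.612,"rz":-0.372,"jaw":0},{"x":-0.143,"y":-0.29,"z":0.025,"rx":0.119,"ry":-0.612,"rz":-0.372,"jaw":0},{"x":-0.166,"y":-0.29,"z":0.058,"rx":0.119,"ry":-0.612,"rz":-0.372,"jaw":0},{"x":-0.166,"y":-0.29,"z":0.058,"rx":0.119,"ry":-0.612,"rz":-0.372,"jaw":0},{"x":-0.166,"y":-0.29,"z":0.058,"rx":0.119,"ry":-0.612,"rz":-0.372,"jaw":0}]' 30
python3 - <<'E'
from h import *
from workcell import *
s=st()
deltaf(tubetool(.3,0),[535,300,120]);deltaf(tubetool(.3,0),[535,300,33])
for n,a in(("side",(250,70,110,100,6)),("top",(130,130,120,120,6))):
    f=camera(n)["frame"];cv2.imwrite(f"pics/{n}4.png",f);crop(cv2.convertScaleAbs(f,alpha=1.7 if n=="top" else 1.5),*a,f"pics/{n}4c.png")
E
```

```text
time: 6.4
tool_pos: [534.6, 298.8, 101.0]
eef_rot: [0.989, 0.149, -0.001, 0.0]
force: [0.3, 0.0, 0.4]
width: 15.6
t 6.4 tcp [534.6 298.8 101. ] grasp [534.7 298.8 120. ] xax [ 0.956  0.295 -0.002] zax [-0.002 -0.001 -1.   ] q [ 0.469  0.267  1.869 -0.     1.008  1.741] F [0.3 0.  0.4] T [ 0.02 -0.03  0.  ] w 15.6
shift [ 0.0007 -0.0011  0.    ] rot [ 0.0004  0.0019 -0.001 ] deg 0.1
shift [ 0.0009 -0.0011  0.087 ] rot [ 0.0004  0.0019 -0.001 ] deg 0.1
```

View pics/side4c.png

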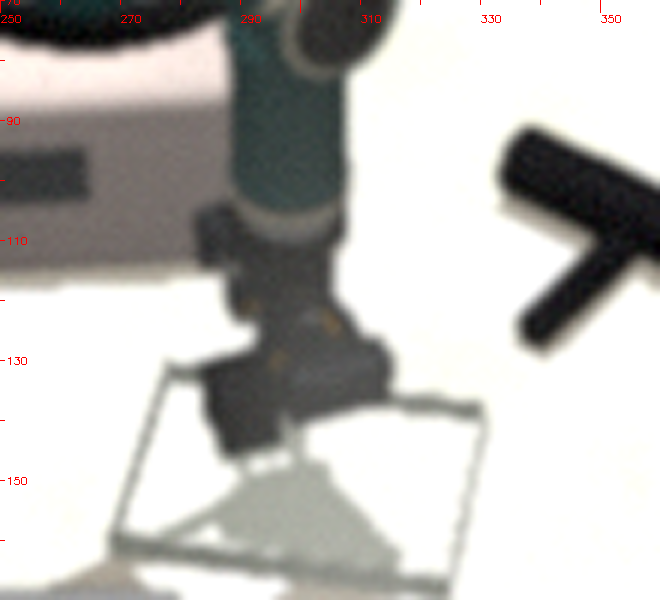

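View pics/top4c.png

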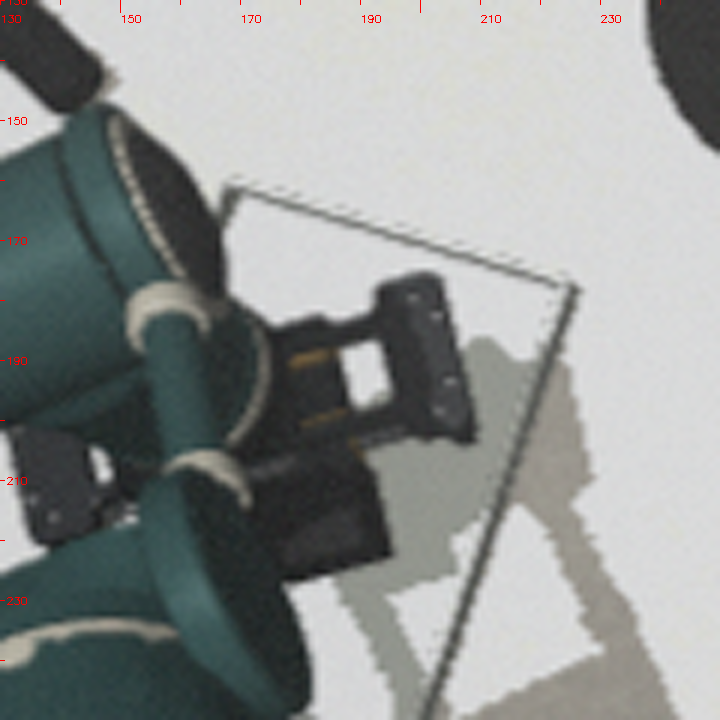

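The cap is level between the fingers and over the tray, at about (185,217) in the top view and (288,138) in the side view. I'll lower it.

```bash
python3 -m inch '[{"x":0,"y":0,"z":0.02,"rx":0,"ry":0,"rz":0,"jaw":0},{"x":0,"y":0,"z":0.045,"rx":0,"ry":0,"rz":0,"jaw":0},{"x":0,"y":0,"z":0.065,"rx":0,"ry":0,"rz":0,"jaw":0},{"x":0,"y":0,"z":0.078,"rx":0,"ry":0,"rz":0,"jaw":0},{"x":0,"y":0,"z":0.084,"rx":0,"ry":0,"rz":0,"jaw":0},{"x":0,"y":0,"z":0.087,"rx":0,"ry":0,"rz":0,"jaw":0},{"x":0,"y":0,"z":0.089,"rx":0,"ry":0,"rz":0,"jaw":0},{"x":0,"y":0,"z":0.09,"rx":0,"ry":0,"rz":0,"jaw":0}]' 30; python3 -c "
from h import *
st()"
```

```text
time: 7.3
tool_pos: [538.1, 300.5, 14.8]
eef_rot: [0.989, 0.149, 0.003, -0.001]
force: [0.1, -0.2, -0.1]
width: 15.2
t 7.3 tcp [538.1 300.5  14.8] grasp [538.  300.4  33.8] xax [0.956 0.294 0.006] zax [ 0.005  0.003 -1.   ] q [0.469 0.376 1.912 0.    0.848 1.741] F [ 0.1 -0.2 -0.1] T [-0.    0.   -0.01] w 15.2
```

```bash
python3 -m inch '[{"x":0,"y":0,"z":0.002,"rx":0,"ry":0,"rz":0,"jaw":0},{"x":0,"y":0,"z":0.004,"rx":0,"ry":0,"rz":0,"jaw":0},{"x":0,"y":0,"z":0.0045,"rx":0,"ry":0,"rz":0,"jaw":0},{"x":0,"y":0,"z":0.0045,"rx":0,"ry":0,"rz":0,"jaw":0}]' 30; python3 -c "
from h import *
st()"
```

```text
time: 7.7
tool_pos: [539.1, 300.9, 12.1]
eef_rot: [0.989, 0.149, 0.004, -0.001]
force: [-1.1, -1.6, 7.3]
width: 15.5
t 7.7 tcp [539.1 300.9  12.1] grasp [539.  300.8  31.1] xax [0.956 0.294 0.007] zax [ 0.007  0.003 -1.   ] q [0.469 0.38  1.912 0.    0.842 1.741] F [-1.1 -1.6  7.3] T [-0.13  0.43  0.03] w 15.5
```

Contact at about 7 N, so I'll release.

```bash
python3 -m inch '[{"x":0,"y":0,"z":0,"rx":0,"ry":0,"rz":0,"jaw":0.25},{"x":0,"y":0,"z":0,"rx":0,"ry":0,"rz":0,"jaw":0.3},{"x":0,"y":0,"z":0,"rx":0,"ry":0,"rz":0,"jaw":0.35},{"x":0,"y":0,"z":0,"rx":0,"ry":0,"rz":0,"jaw":0.4},{"x":0,"y":0,"z":0,"rx":0,"ry":0,"rz":0,"jaw":0.45},{"x":0,"y":0,"z":0,"rx":0,"ry":0,"rz":0,"jaw":0.5},{"x":0,"y":0,"z":-0.02,"rx":0,"ry":0,"rz":0,"jaw":0.5},{"x":0,"y":0,"z":-0.05,"rx":0,"ry":0,"rz":0,"jaw":0.6},{"x":0,"y":0,"z":-0.1,"rx":0,"ry":0,"rz":0,"jaw":0.8},{"x":0,"y":0,"z":-0.15,"rx":0,"ry":0,"rz":0,"jaw":1},{"x":0,"y":0,"z":-0.2,"rx":0,"ry":0,"rz":0,"jaw":1}]'
python3 - <<'E'
from h import *
from workcell import *
s=st()
for n,a in(("side",(250,100,110,100,6)),("top",(130,130,120,120,6))):
    f=camera(n)["frame"];cv2.imwrite(f"pics/{n}5.png",f);crop(cv2.convertScaleAbs(f,alpha=1.7 if n=="top" else 1.5),*a,f"pics/{n}5c.png")
E
```

```text
time: 8.8
tool_pos: [537.3, 300.0, 213.6]
eef_rot: [0.989, 0.149, 0.003, -0.001]
force: [1.5, 0.7, 0.7]
width: 73.5
t 8.8 tcp [537.3 300.  213.6] grasp [537.2 299.9 232.6] xax [0.956 0.294 0.007] zax [ 0.006  0.003 -1.   ] q [0.469 0.165 1.77  0.    1.2   1.741] F [1.5 0.7 0.7] T [-0.01 -0.03 -0.01] w 73.5
```

View pics/side5c.png

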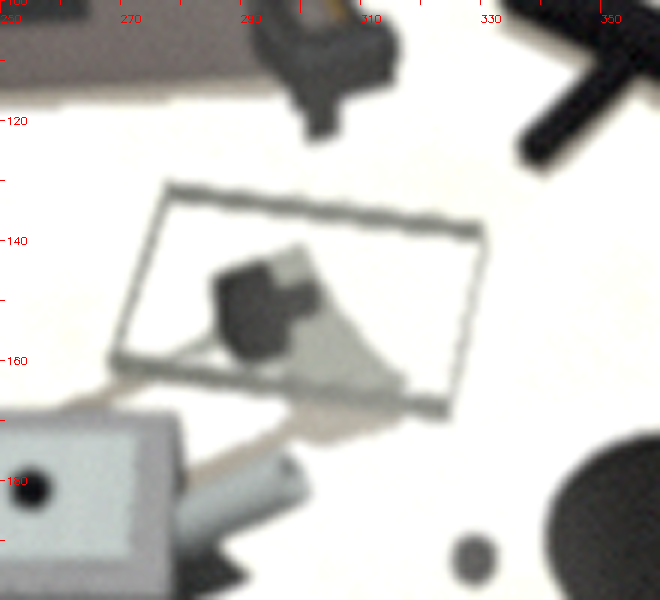

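View pics/top5c.png

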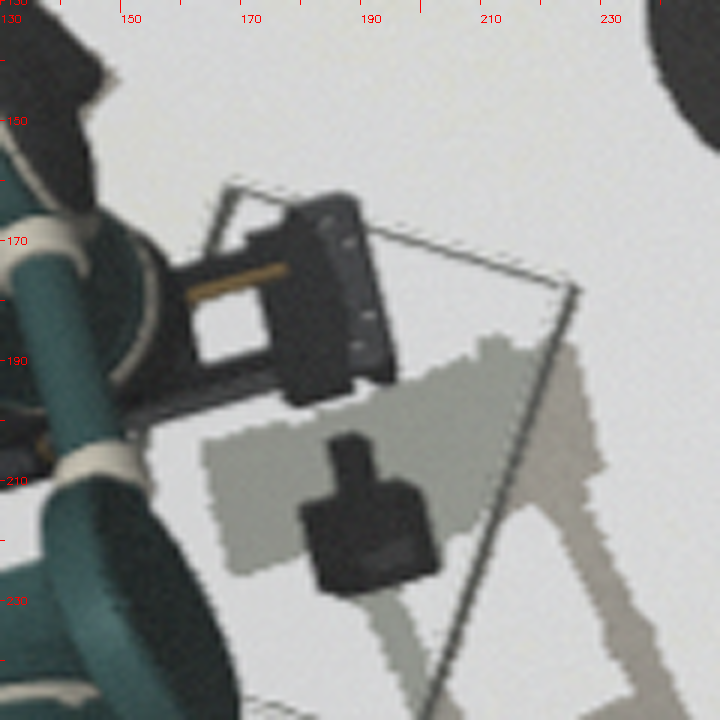

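Run:
```python
from h import *
# cap pos in tray
for uv in((190,213),(188.5,203)):
    p=onz("top",uv,28 if uv[1]>210 else 40);d=p[:2]-[538.8,313.6];c,s=np.cos(-.275),np.sin(-.275);print(p,c*d[0]+s*d[1],-s*d[0]+c*d[1])
Rg=tubetool(-.047,0)
deltaf(Rg,[591.5,-320.9,280]);deltaf(Rg,[591.5,-320.9,110])
```

```text
[519.19254532 293.94054553  28.        ] -13.532243799936694 -24.245098614793797
[546.12425744 296.77337687  40.        ] 11.618267883682147 -14.205486418609567
shift [-0.1358  0.6101 -0.0447] rot [-0.008  -0.0223  0.3459] deg 19.9
shift [-0.1398  0.6108  0.1253] rot [-0.008  -0.0223  0.3459] deg 19.9
```

```bash
python3 -m inch '[{"x":0,"y":0.03,"z":-0.04,"rx":0,"ry":0,"rz":0,"jaw":1},{"x":-0.01,"y":0.08,"z":-0.05,"rx":0,"ry":0,"rz":0.03,"jaw":1},{"x":-0.02,"y":0.128,"z":-0.05,"rx":0,"ry":0,"rz":0.06,"jaw":1},{"x":-0.03,"y":0.176,"z":-0.05,"rx":0,"ry":0,"rz":0.1,"jaw":1},{"x":-0.04,"y":0.224,"z":-0.05,"rx":0,"ry":-0.01,"rz":0.13,"jaw":1},{"x":-0.05,"y":0.272,"z":-0.05,"rx":0,"ry":-0.01,"rz":0.16,"jaw":1},{"x":-0.06,"y":0.32,"z":-0.05,"rx":0,"ry":-0.01,"rz":0.19,"jaw":1},{"x":-0.07,"y":0.368,"z":-0.05,"rx":0,"ry":-0.01,"rz":0.22,"jaw":1},{"x":-0.085,"y":0.416,"z":-0.05,"rx":0,"ry":-0.02,"rz":0.25,"jaw":1},{"x":-0.1,"y":0.464,"z":-0.05,"rx":0,"ry":-0.02,"rz":0.28,"jaw":1},{"x":-0.115,"y":0.512,"z":-0.05,"rx":0,"ry":-0.02,"rz":0.31,"jaw":1},{"x":-0.13,"y":0.558,"z":-0.045,"rx":-0.008,"ry":-0.022,"rz":0.345,"jaw":1}]'
python3 - <<'E'
from h import *
st();Rg=tubetool(-.047,0)
deltaf(Rg,[591.5,-320.9,110])
E
```

```text
time: 10.1
tool_pos: [581.6, -271.1, 261.8]
eef_rot: [1.0, -0.024, 0.001, 0.0]
force: [-0.1, -0.6, -0.9]
width: 88.1
t 10.1 tcp [ 581.6 -271.1  261.8] grasp [ 581.6 -271.1  280.8] xax [ 0.999 -0.048  0.001] zax [ 0.001 -0.    -1.   ] q [-0.475  0.188  1.654  0.     1.299  1.144] F [-0.1 -0.6 -0.9] T [ 0.02 -0.04 -0.  ] w 88.1
shift [0.012  0.0492 0.1709] rot [ 0.0004 -0.0014 -0.0009] deg 0.1
```

```bash
python3 -m inch '[{"x":0.006,"y":0.025,"z":0.03,"rx":0,"ry":0,"rz":0,"jaw":1},{"x":0.012,"y":0.049,"z":0.06,"rx":0,"ry":0,"rz":0,"jaw":1},{"x":0.012,"y":0.049,"z":0.105,"rx":0,"ry":0,"rz":0,"jaw":1},{"x":0.012,"y":0.049,"z":0.15,"rx":0,"ry":0,"rz":0,"jaw":1},{"x":0.012,"y":0.049,"z":0.17,"rx":0,"ry":0,"rz":0,"jaw":1},{"x":0.012,"y":0.049,"z":0.17,"rx":0,"ry":0,"rz":0,"jaw":1}]'
python3 - <<'E'
from h import *
from workcell import *
s=st();Rg=tubetool(-.047,0)
deltaf(Rg,[591.5,-320.9,50])
for n,a in(("side",(270,220,100,90,7)),("top",(360,150,90,110,6))):
    f=camera(n)["frame"];cv2.imwrite(f"pics/{n}6.png",f);crop(cv2.convertScaleAbs(f,alpha=1.7 if n=="top" else 1.2),*a,f"pics/{n}6c.png")
f=cv2.imread("pics/top6.png");crop(cv2.convertScaleAbs(f,alpha=1.7),130,150,180,120,4,"pics/top6d.png")
E
```

```text
time: 10.7
tool_pos: [587.8, -318.8, 85.9]
eef_rot: [1.0, -0.024, -0.004, -0.002]
force: [-0.8, -0.6, 0.1]
width: 88.4
t 10.7 tcp [ 587.8 -318.8   85.9] grasp [ 588.  -318.9  104.9] xax [ 0.999 -0.048 -0.008] zax [-0.007  0.005 -1.   ] q [-0.534  0.383  1.745  0.     1.022  1.085] F [-0.8 -0.6  0.1] T [0.01 0.01 0.01] w 88.4
shift [0.0042 0.0022 0.0549] rot [-0.0043  0.0076 -0.0012] deg 0.5
```

View pics/side6c.png

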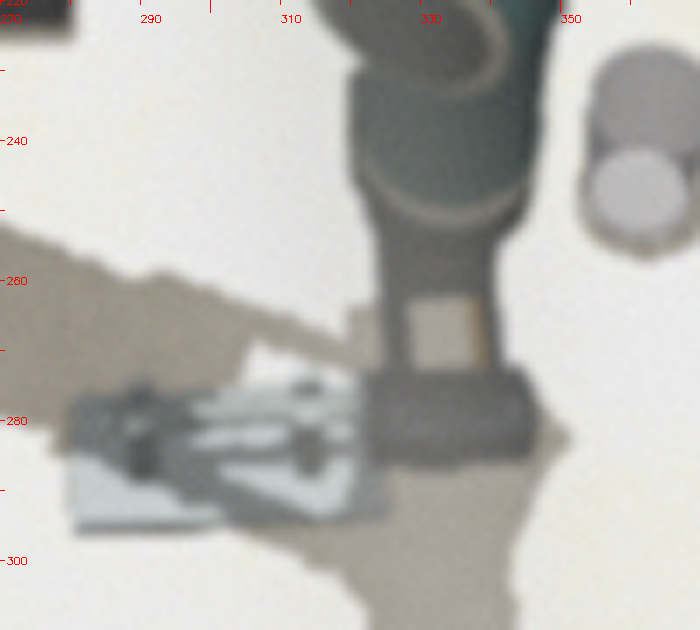

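View pics/top6c.png

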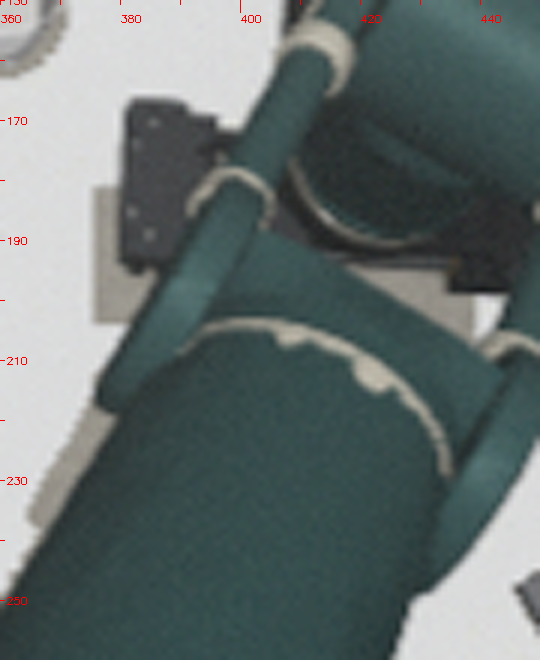

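View pics/top6d.png

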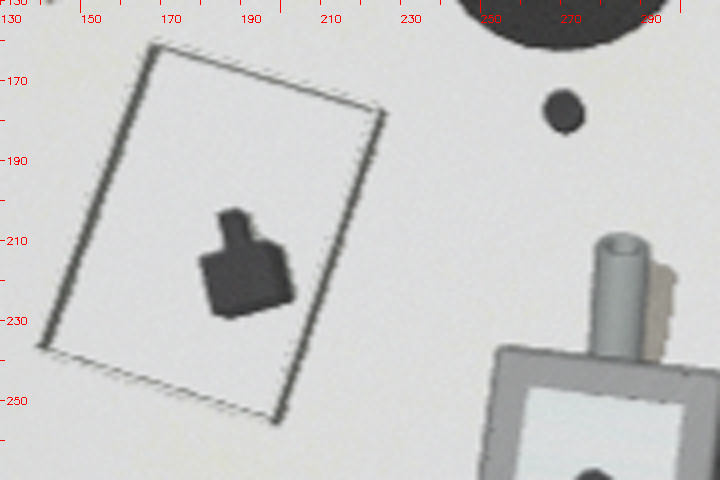

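The cap lies flat in the tray at (191,218), and the open tube mouth shows at about (285,211). The gripper is above the rod's handle, so I'll lower it.

```bash
python3 -c "
from h import *
print(proj('top',PT),proj('side',PT))"
python3 -m inch '[{"x":0.004,"y":0.002,"z":0.005,"rx":0,"ry":0.004,"rz":0,"jaw":1},{"x":0.004,"y":0.002,"z":0.02,"rx":-0.002,"ry":0.006,"rz":0,"jaw":1},{"x":0.004,"y":0.002,"z":0.035,"rx":-0.004,"ry":0.007,"rz":0,"jaw":1},{"x":0.004,"y":0.002,"z":0.047,"rx":-0.004,"ry":0.007,"rz":0,"jaw":1},{"x":0.004,"y":0.002,"z":0.052,"rx":-0.004,"ry":0.007,"rz":0,"jaw":1},{"x":0.004,"y":0.002,"z":0.054,"rx":-0.004,"ry":0.007,"rz":0,"jaw":1},{"x":0.004,"y":0.002,"z":0.054,"rx":-0.004,"ry":0.007,"rz":0,"jaw":1}]'
python3 - <<'E'
from h import *
from workcell import *
s=st();Rg=tubetool(-.047,0)
deltaf(Rg,[591.5,-320.9,50])
for n,a in(("side",(270,220,100,90,7)),):
    f=camera(n)["frame"];cv2.imwrite(f"pics/{n}7.png",f);crop(cv2.convertScaleAbs(f,alpha=1.7 if n=="top" else 1.2),*a,f"pics/{n}7c.png")
E
```

```text
[[285.28085969 210.43402264]] [[298.15822591 178.93122056]]
time: 11.5
tool_pos: [595.2, -322.7, 37.1]
eef_rot: [1.0, -0.024, 0.003, 0.002]
force: [0.2, 0.5, -0.3]
width: 88.4
t 11.5 tcp [ 595.2 -322.7   37.1] grasp [ 595.1 -322.7   56.1] xax [ 0.999 -0.048  0.007] zax [ 0.007 -0.004 -1.   ] q [-0.534  0.442  1.764  0.     0.927  1.085] F [ 0.2  0.5 -0.3] T [0.01 0.01 0.01] w 88.4
shift [-0.0038 -0.0017  0.006 ] rot [ 0.0037 -0.007  -0.0009] deg 0.5
```

View pics/side7c.png

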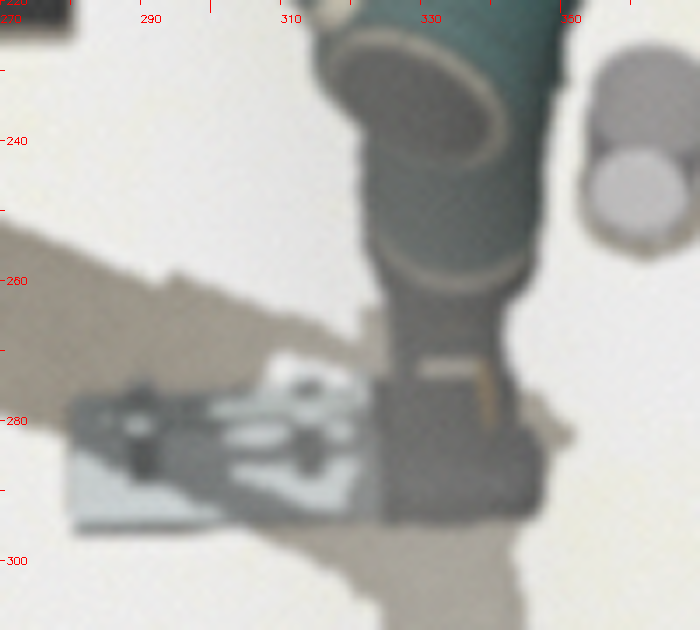

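```bash
python3 -m inch '[{"x":-0.004,"y":-0.001,"z":0.003,"rx":0.004,"ry":-0.007,"rz":0,"jaw":1},{"x":-0.004,"y":-0.001,"z":0.006,"rx":0.004,"ry":-0.007,"rz":0,"jaw":0.8},{"x":-0.004,"y":-0.001,"z":0.006,"rx":0.004,"ry":-0.007,"rz":0,"jaw":0.6},{"x":-0.004,"y":-0.001,"z":0.006,"rx":0.004,"ry":-0.007,"rz":0,"jaw":0.45}]'
python3 - <<'E'
from h import *
s=st();deltaf(tubetool(-.047,0),[591.5,-320.9,50])
E
```

```text
time: 11.95
tool_pos: [591.6, -321.8, 31.7]
eef_rot: [1.0, -0.024, 0.0, 0.0]
force: [0.2, -0.1, -0.2]
width: 66.7
t 11.95 tcp [ 591.6 -321.8   31.7] grasp [ 591.6 -321.8   50.7] xax [ 0.999 -0.048  0.001] zax [ 0.001 -0.    -1.   ] q [-0.535  0.447  1.769  0.     0.925  1.083] F [ 0.2 -0.1 -0.2] T [0.05 0.05 0.03] w 66.7
shift [-0.0002 -0.0009  0.0007] rot [ 0.0002 -0.0009 -0.0009] deg 0.1
```

```bash
python3 -m inch '[{"x":0,"y":0,"z":0.001,"rx":0,"ry":0,"rz":0,"jaw":0.3},{"x":0,"y":0,"z":0.001,"rx":0,"ry":0,"rz":0,"jaw":0.2},{"x":0,"y":0,"z":0.001,"rx":0,"ry":0,"rz":0,"jaw":0.1},{"x":0,"y":0,"z":0.001,"rx":0,"ry":0,"rz":0,"jaw":0.1},{"x":0,"y":0,"z":0.001,"rx":0,"ry":0,"rz":0,"jaw":0.1},{"x":0,"y":0,"z":0.001,"rx":0,"ry":0,"rz":0,"jaw":0.1},{"x":0,"y":0,"z":0.001,"rx":0,"ry":0,"rz":0,"jaw":0.1},{"x":0,"y":0,"z":0.001,"rx":0,"ry":0,"rz":0,"jaw":0.1}]' 50; python3 -c "
from h import *
s=st()"
```

```text
time: 12.75
tool_pos: [591.7, -321.9, 30.7]
eef_rot: [1.0, -0.024, 0.0, 0.0]
force: [-0.1, -0.2, -0.1]
width: 17.5
t 12.75 tcp [ 591.7 -321.9   30.7] grasp [ 591.7 -321.8   49.7] xax [ 0.999 -0.048  0.001] zax [ 0.001 -0.    -1.   ] q [-0.535  0.448  1.77   0.     0.923  1.083] F [-0.1 -0.2 -0.1] T [0.02 0.01 0.06] w 17.5
```

The rod is gripped at a width of 17.5 mm, against 18 mm for the handle. I'll lift it straight up.

```bash
python3 -m inch '[{"x":0,"y":0,"z":-0.01,"rx":0,"ry":0,"rz":0,"jaw":0},{"x":0,"y":0,"z":-0.025,"rx":0,"ry":0,"rz":0,"jaw":0},{"x":0,"y":0,"z":-0.045,"rx":0,"ry":0,"rz":0,"jaw":0},{"x":0,"y":0,"z":-0.075,"rx":0,"ry":0,"rz":0,"jaw":0},{"x":0,"y":0,"z":-0.11,"rx":0,"ry":0,"rz":0,"jaw":0},{"x":0,"y":0,"z":-0.15,"rx":0,"ry":0,"rz":0,"jaw":0},{"x":0,"y":0,"z":-0.19,"rx":0,"ry":0,"rz":0,"jaw":0},{"x":0,"y":0,"z":-0.22,"rx":0,"ry":0,"rz":0,"jaw":0},{"x":0,"y":0,"z":-0.24,"rx":0,"ry":0,"rz":0,"jaw":0},{"x":0,"y":0,"z":-0.24,"rx":0,"ry":0,"rz":0,"jaw":0},{"x":0,"y":0,"z":-0.24,"rx":0,"ry":0,"rz":0,"jaw":0}]' 50
python3 - <<'E'
from h import *
from workcell import *
s=st()
for n,a in(("side",(240,150,130,110,6)),("top",(360,150,100,110,6))):
    f=camera(n)["frame"];cv2.imwrite(f"pics/{n}8.png",f);crop(cv2.convertScaleAbs(f,alpha=1.7 if n=="top" else 1.2),*a,f"pics/{n}8c.png")
E
```

```text
time: 13.85
tool_pos: [591.5, -321.8, 271.6]
eef_rot: [1.0, -0.024, 0.001, 0.0]
force: [0.5, -0.0, -2.3]
width: 17.3
t 13.85 tcp [ 591.5 -321.8  271.6] grasp [ 591.4 -321.8  290.6] xax [ 0.999 -0.048  0.002] zax [ 0.002 -0.001 -1.   ] q [-0.535  0.242  1.571  0.     1.326  1.083] F [ 0.5 -0.  -2.3] T [ 0.06 -0.08 -0.01] w 17.3
```

View pics/side8c.png

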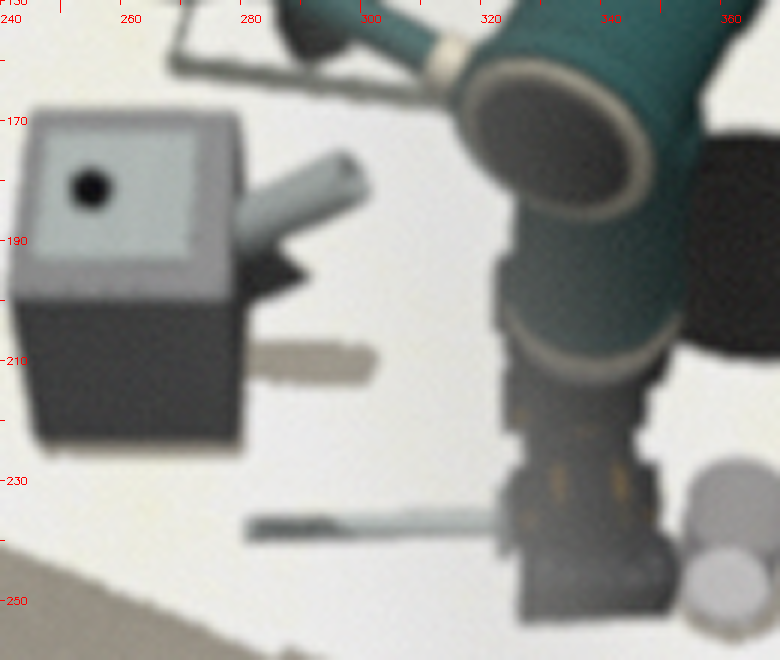

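View pics/top8c.png

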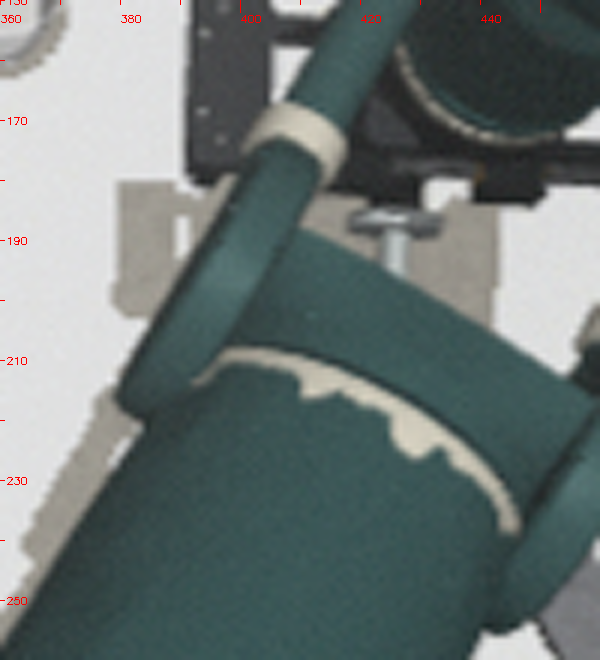

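Run:
```python
from h import *
g=np.array([591.4,-321.8,290.6]);Rg=tubetool(-.048,0)
for dz in(0,):
  for x in(-155,-35):
    p=g+Rg@[x,0,0];print(x,p,proj("side",p),proj("top",p))
f=cv2.convertScaleAbs(cv2.imread("pics/side8.png"),alpha=1.2);crop(f,272,222,60,30,12,"pics/s8.png")
```

```text
-155 [ 436.57852572 -314.36285663  290.6       ] [[280.12465698 238.22428909]] [[424.17033707 238.79636611]]
-35 [ 556.44031226 -320.12064505  290.6       ] [[322.51597734 236.55524276]] [[425.55438906 186.79436948]]
```

View pics/s8.png

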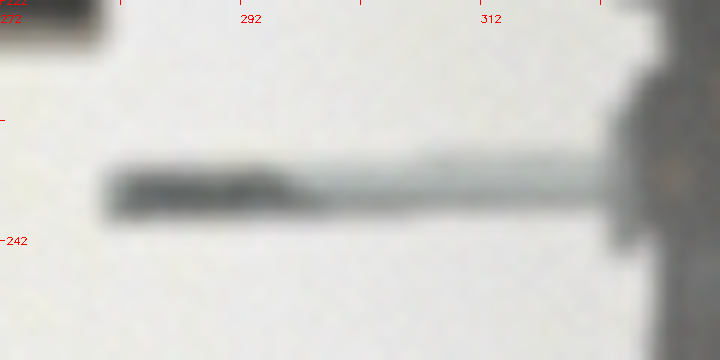

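The side view shows the rod level in the grip, with the tip at (280.5,237.8) and the collar at (322.5,236.5). Both are within 0.5 px of the prediction. Next I'll measure the open mouth more closely.

Run:
```python
from h import *
def ov(n,src,a,g,out):
    x0,y0,w,h,k=a
    f=cv2.convertScaleAbs(cv2.imread(src),alpha=g);crop(f,*a,out);im=cv2.imread(out)
    t=np.linspace(0,2*np.pi,60)
    for r,c in((18,(0,0,255)),(10,(0,200,0))):
        P=np.c_[0*t,r*np.cos(t),r*np.sin(t)]@RT.T+PT
        q=((proj(n,P)-[x0,y0]+.5)*k).astype(int);cv2.polylines(im,[q],True,c,1)
    P=np.array([[0,18,0],[-60,18,0],[0,-18,0],[-60,-18,0]])@RT.T+PT
    q=((proj(n,P)-[x0,y0]+.5)*k).astype(int)
    cv2.imwrite(out,im)
ov("top","pics/top6.png",(268,198,36,36,16),1.7,"pics/mt.png")
ov("side","pics/side8.png",(280,165,36,36,16),1.2,"pics/ms.png")
```

```text
(no output)
```

View pics/mt.png

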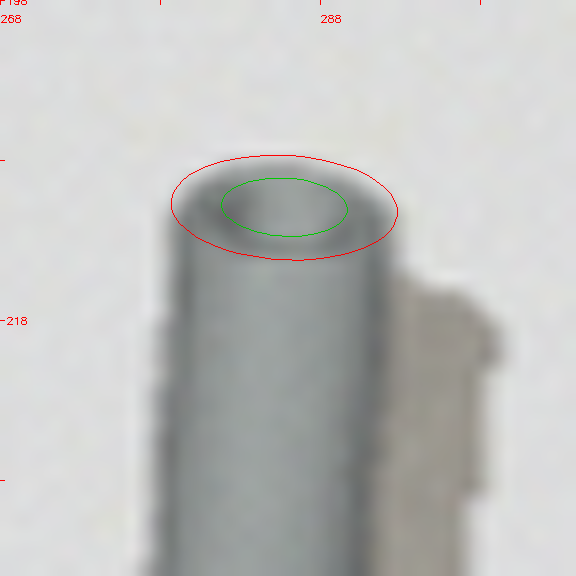

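View pics/ms.png

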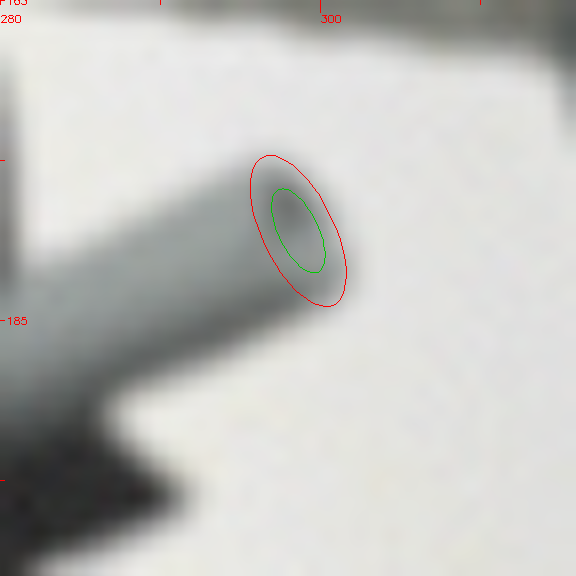

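The modelled mouth matches both images to about half a pixel. I'll move to the pre-insertion pose.

Run:
```python
from h import *
st();Rg=tubetool()
print(PT+RT@[225,0,0])
deltaf(Rg,PT+RT@[225,0,0])
```

```text
t 13.95 tcp [ 590.5 -321.2  268.9] grasp [ 590.5 -321.2  287.9] xax [ 0.999 -0.048 -0.002] zax [-0.002  0.001 -1.   ] q [-0.535  0.244  1.573  0.     1.326  1.083] F [-0.4  0.2 -0.7] T [ 0.06 -0.11  0.03] w 17.4
[695.73629379  -3.75402227 299.05469818]
shift [ 0.1008 -0.3218 -0.0144] rot [-0.0115  0.6124  0.0327] deg 35.1
```

```bash
python3 -m inch '[{"x":0.015,"y":-0.01,"z":-0.02,"rx":0,"ry":0.04,"rz":0,"jaw":0},{"x":0.03,"y":-0.04,"z":-0.03,"rx":0,"ry":0.1,"rz":0,"jaw":0},{"x":0.05,"y":-0.08,"z":-0.04,"rx":0,"ry":0.17,"rz":0.01,"jaw":0},{"x":0.07,"y":-0.12,"z":-0.04,"rx":0,"ry":0.25,"rz":0.01,"jaw":0},{"x":0.085,"y":-0.16,"z":-0.04,"rx":-0.01,"ry":0.33,"rz":0.02,"jaw":0},{"x":0.1,"y":-0.2,"z":-0.04,"rx":-0.01,"ry":0.41,"rz":0.02,"jaw":0},{"x":0.1,"y":-0.24,"z":-0.035,"rx":-0.01,"ry":0.49,"rz":0.03,"jaw":0},{"x":0.1,"y":-0.28,"z":-0.025,"rx":-0.01,"ry":0.57,"rz":0.03,"jaw":0},{"x":0.1,"y":-0.31,"z":-0.015,"rx":-0.011,"ry":0.612,"rz":0.033,"jaw":0},{"x":0.1,"y":-0.322,"z":-0.014,"rx":-0.011,"ry":0.612,"rz":0.033,"jaw":0},{"x":0.1,"y":-0.322,"z":-0.014,"rx":-0.011,"ry":0.612,"rz":0.033,"jaw":0},{"x":0.1,"y":-0.322,"z":-0.014,"rx":-0.011,"ry":0.612,"rz":0.033,"jaw":0}]' 50; python3 -m inch '[{"x":0,"y":0,"z":0,"rx":0,"ry":0,"rz":0,"jaw":0},{"x":0,"y":0,"z":0,"rx":0,"ry":0,"rz":0,"jaw":0},{"x":0,"y":0,"z":0,"rx":0,"ry":0,"rz":0,"jaw":0}]' 50
python3 - <<'E'
from h import *
from workcell import *
st();Rg=tubetool()
deltaf(Rg,PT+RT@[225,0,0]);deltaf(Rg,PT+RT@[165,0,0])
for n,a in(("side",(260,110,120,100,6)),("top",(230,120,110,110,6))):
    f=camera(n)["frame"];cv2.imwrite(f"pics/{n}9.png",f);crop(cv2.convertScaleAbs(f,alpha=1.7 if n=="top" else 1.2),*a,f"pics/{n}9c.png")
st()
E
```

```text
time: 15.15
tool_pos: [706.1, -3.7, 283.6]
eef_rot: [0.953, -0.039, 0.301, 0.012]
force: [-0.0, -0.5, -1.6]
width: 17.4
time: 15.45
tool_pos: [706.5, -4.7, 284.1]
eef_rot: [0.953, -0.039, 0.301, 0.012]
force: [0.5, -0.6, -1.0]
width: 17.1
t 15.45 tcp [706.5  -4.7 284.1] grasp [695.6  -3.8 299.7] xax [ 0.816 -0.068  0.574] zax [ 0.572 -0.046 -0.819] q [-0.027 -0.035  1.966 -0.055  0.601  1.662] F [ 0.5 -0.6 -1. ] T [-0.02  0.27  0.03] w 17.1
shift [-0.0003 -0.0001  0.0006] rot [-0.0007 -0.0008 -0.001 ] deg 0.1
shift [-0.0603 -0.      0.0005] rot [-0.0007 -0.0008 -0.001 ] deg 0.1
t 15.55 tcp [706.3  -4.5 283.8] grasp [695.4  -3.6 299.4] xax [ 0.816 -0.068  0.574] zax [ 0.572 -0.046 -0.819] q [-0.027 -0.035  1.967 -0.055  0.601  1.662] F [ 0.2 -0.1 -0.9] T [ 0.04  0.32 -0.02] w 17.4
```

View pics/side9c.png

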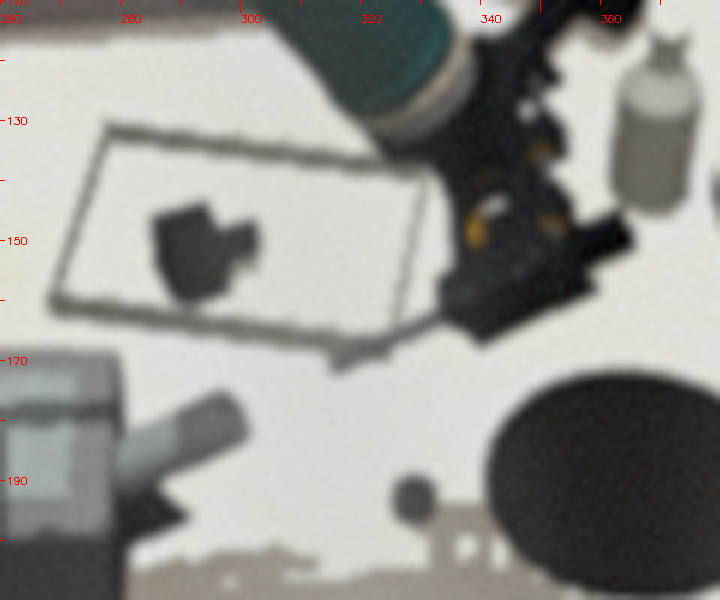

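View pics/top9c.png

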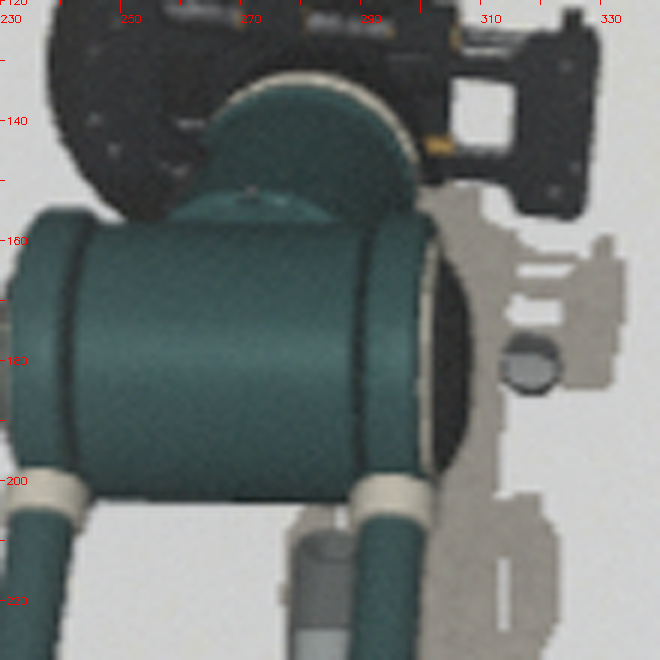

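Run:
```python
from h import *
P=np.array([[70,0,0],[190,0,0],[130,0,0],[70,0,6],[70,0,-6],[150,0,6],[150,0,-6]])@RT.T+PT
q=proj("side",P);print(q)
f=cv2.convertScaleAbs(cv2.imread("pics/side9.png"),alpha=1.2);a=(290,150,60,48,12);crop(f,*a,"pics/s9.png");im=cv2.imread("pics/s9.png")
z=((q-[290,150]+.5)*12).astype(int);cv2.line(im,tuple(z[3].tolist()),tuple(z[5].tolist()),(0,0,255),1);cv2.line(im,tuple(z[4].tolist()),tuple(z[6].tolist()),(0,0,255),1);cv2.line(im,tuple(z[3].tolist()),tuple(z[4].tolist()),(0,0,255),1)
cv2.imwrite("pics/s9.png",im)
```

```text
[[314.62160494 171.05871829]
 [344.40078226 156.81883226]
 [329.25635924 164.06063264]
 [313.64085267 170.09361895]
 [315.5972524  172.01879429]
 [333.29577168 160.66197622]
 [335.1923075  162.68143368]]
```

View pics/s9.png

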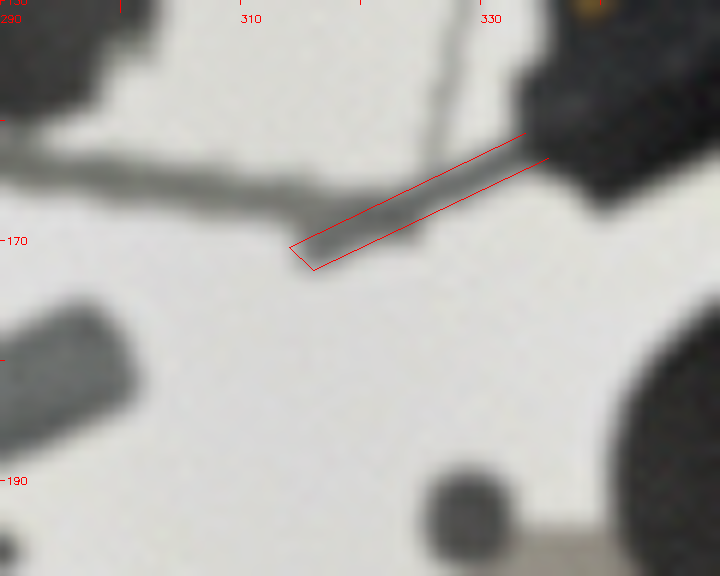

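The rod lies on the tube's axis in the side view: its tip is at (316,171) and the modelled outline coincides across the shaft, with the tip about 1 px nearer the handle. I'll approach the mouth.

```bash
python3 -m inch '[{"x":-0.015,"y":0,"z":0,"rx":0,"ry":0,"rz":0,"jaw":0},{"x":-0.035,"y":0,"z":0,"rx":0,"ry":0,"rz":0,"jaw":0},{"x":-0.05,"y":0,"z":0.0005,"rx":0,"ry":0,"rz":0,"jaw":0},{"x":-0.06,"y":0,"z":0.0005,"rx":0,"ry":0,"rz":0,"jaw":0},{"x":-0.06,"y":0,"z":0.0005,"rx":0,"ry":0,"rz":0,"jaw":0},{"x":-0.06,"y":0,"z":0.0005,"rx":0,"ry":0,"rz":0,"jaw":0},{"x":-0.06,"y":0,"z":0.0005,"rx":0,"ry":0,"rz":0,"jaw":0}]' 50
python3 - <<'E'
from h import *
from workcell import *
st();Rg=tubetool()
deltaf(Rg,PT+RT@[165,0,0])
for n,a in(("side",(285,150,50,40,14)),("top",(265,175,50,50,12))):
    f=camera(n)["frame"];cv2.imwrite(f"pics/{n}10.png",f);crop(cv2.convertScaleAbs(f,alpha=1.7 if n=="top" else 1.2),*a,f"pics/{n}10c.png")
E
```

```text
time: 16.25
tool_pos: [658.7, -0.6, 250.3]
eef_rot: [0.953, -0.039, 0.302, 0.012]
force: [0.3, -0.2, -0.7]
width: 17.2
t 16.25 tcp [ 6.587e+02 -6.000e-01  2.503e+02] grasp [6.478e+02 3.000e-01 2.658e+02] xax [ 0.815 -0.068  0.576] zax [ 0.574 -0.046 -0.818] q [-0.021 -0.104  2.096 -0.067  0.539  1.679] F [ 0.3 -0.2 -0.7] T [ 0.    0.32 -0.04] w 17.2
shift [-0.0016  0.0001  0.0003] rot [-0.0008 -0.0024 -0.0009] deg 0.2
```

View pics/side10c.png

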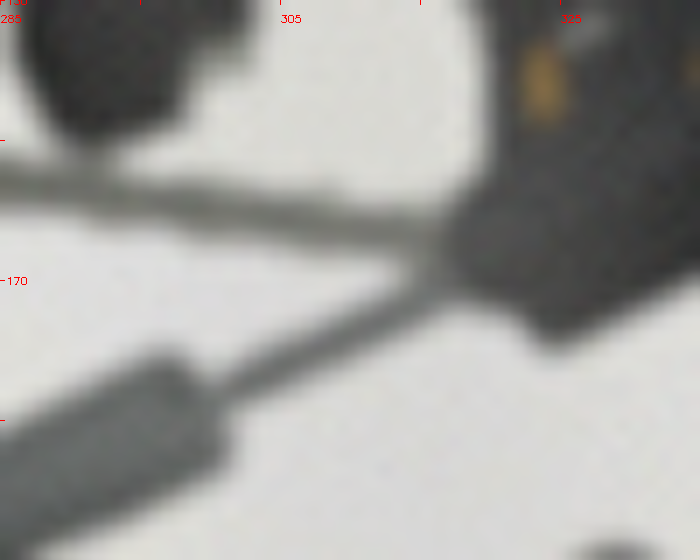

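View pics/top10c.png

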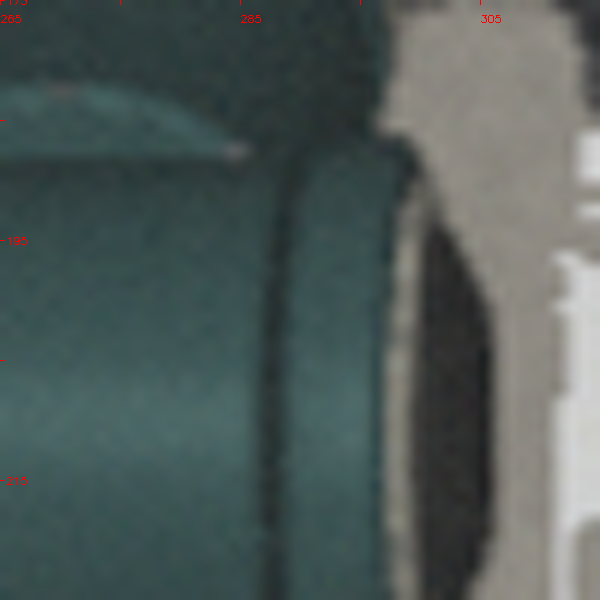

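The side view shows the rod's axis running into the middle of the mouth at about (300,179). I'll insert gently.

```bash
python3 -m inch '[{"x":-0.01,"y":0,"z":0,"rx":0,"ry":-0.002,"rz":0,"jaw":0},{"x":-0.02,"y":0,"z":0,"rx":0,"ry":-0.002,"rz":0,"jaw":0},{"x":-0.03,"y":0,"z":0,"rx":0,"ry":-0.002,"rz":0,"jaw":0},{"x":-0.04,"y":0,"z":0,"rx":0,"ry":-0.002,"rz":0,"jaw":0},{"x":-0.04,"y":0,"z":0,"rx":0,"ry":-0.002,"rz":0,"jaw":0},{"x":-0.04,"y":0,"z":0,"rx":0,"ry":-0.002,"rz":0,"jaw":0}]' 50
python3 - <<'E'
from h import *
from workcell import *
st();Rg=tubetool()
deltaf(Rg,PT+RT@[125,0,0])
for n,a in(("side",(285,150,50,40,14)),):
    f=camera(n)["frame"];cv2.imwrite(f"pics/{n}11.png",f);crop(cv2.convertScaleAbs(f,alpha=1.7 if n=="top" else 1.2),*a,f"pics/{n}11c.png")
E
```

```text
time: 16.95
tool_pos: [625.6, 2.2, 226.8]
eef_rot: [0.953, -0.039, 0.3, 0.012]
force: [0.2, 0.2, -1.0]
width: 17.5
t 16.95 tcp [625.6   2.2 226.8] grasp [614.7   3.1 242.4] xax [ 0.816 -0.068  0.573] zax [ 0.572 -0.046 -0.819] q [-0.016 -0.149  2.18  -0.077  0.502  1.693] F [ 0.2  0.2 -1. ] T [-0.01  0.22 -0.  ] w 17.5
shift [-0.0009  0.0002  0.0002] rot [-0.0009  0.0001 -0.0007] deg 0.1
```

View pics/side11c.png

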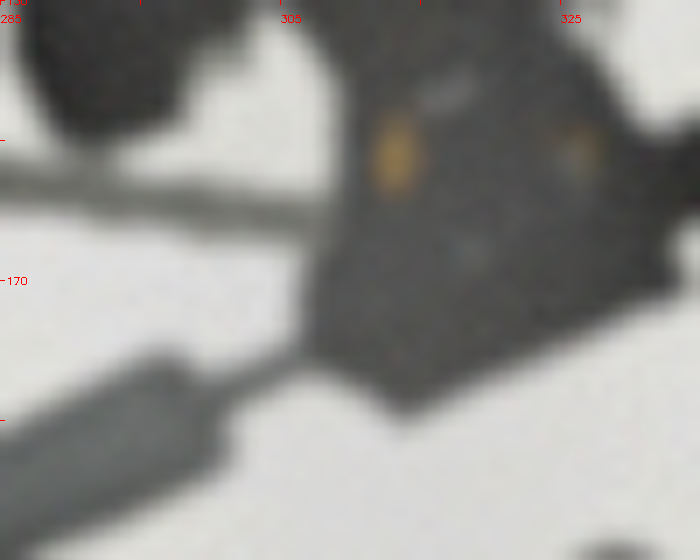

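```bash
python3 -m inch '[{"x":-0.01,"y":0,"z":0,"rx":0,"ry":0,"rz":0,"jaw":0},{"x":-0.025,"y":0,"z":0,"rx":0,"ry":0,"rz":0,"jaw":0},{"x":-0.04,"y":0,"z":0,"rx":0,"ry":0,"rz":0,"jaw":0},{"x":-0.055,"y":0,"z":0,"rx":0,"ry":0,"rz":0,"jaw":0},{"x":-0.068,"y":0,"z":0,"rx":0,"ry":0,"rz":0,"jaw":0},{"x":-0.078,"y":0,"z":0,"rx":0,"ry":0,"rz":0,"jaw":0},{"x":-0.08,"y":0,"z":0,"rx":0,"ry":0,"rz":0,"jaw":0},{"x":-0.08,"y":0,"z":0,"rx":0,"ry":0,"rz":0,"jaw":0}]' 50
python3 - <<'E'
from h import *
st();Rg=tubetool()
deltaf(Rg,PT+RT@[35,0,0])
E
```

```text
time: 17.8
tool_pos: [560.8, 7.7, 181.5]
eef_rot: [0.953, -0.039, 0.301, 0.012]
force: [0.3, -0.2, -0.8]
width: 17.4
t 17.8 tcp [560.8   7.7 181.5] grasp [549.9   8.6 197.1] xax [ 0.816 -0.068  0.575] zax [ 0.573 -0.046 -0.818] q [-0.004 -0.238  2.343 -0.105  0.428  1.731] F [ 0.3 -0.2 -0.8] T [0.1  0.27 0.01] w 17.4
shift [-0.0117  0.0004  0.0004] rot [-0.001  -0.0012 -0.0007] deg 0.1
```

```bash
python3 -m inch '[{"x":-0.004,"y":0,"z":0,"rx":0,"ry":0,"rz":0,"jaw":0},{"x":-0.008,"y":0,"z":0,"rx":0,"ry":0,"rz":0,"jaw":0},{"x":-0.011,"y":0,"z":0,"rx":0,"ry":0,"rz":0,"jaw":0},{"x":-0.013,"y":0,"z":0,"rx":0,"ry":0,"rz":0,"jaw":0},{"x":-0.013,"y":0,"z":0,"rx":0,"ry":0,"rz":0,"jaw":0}]' 50
python3 - <<'E'
from h import *
st();Rg=tubetool()
deltaf(Rg,PT+RT@[35,0,0])
E
```

```text
time: 18.3
tool_pos: [552.2, 8.5, 176.2]
eef_rot: [0.952, -0.039, 0.304, 0.012]
force: [5.0, -1.0, -1.0]
width: 17.3
t 18.3 tcp [552.2   8.5 176.2] grasp [541.3   9.4 191.7] xax [ 0.813 -0.067  0.579] zax [ 0.577 -0.046 -0.815] q [-2.000e-03 -2.530e-01  2.367e+00 -1.120e-01  4.140e-01  1.739e+00] F [ 5. -1. -1.] T [-0.06 -0.38 -0.07] w 17.3
shift [-0.0016  0.0005  0.001 ] rot [-0.0014 -0.0066 -0.0007] deg 0.4
```

```bash
python3 -m inch '[{"x":-0.002,"y":0,"z":0,"rx":0,"ry":-0.005,"rz":0,"jaw":0},{"x":-0.004,"y":0,"z":0,"rx":0,"ry":-0.005,"rz":0,"jaw":0},{"x":-0.004,"y":0,"z":0,"rx":0,"ry":-0.005,"rz":0,"jaw":0},{"x":-0.004,"y":0,"z":0,"rx":0,"ry":-0.005,"rz":0,"jaw":0}]' 50
python3 - <<'E'
from h import *
from workcell import *
st();Rg=tubetool()
deltaf(Rg,PT+RT@[35,0,0])
for n,a in(("side",(280,150,50,45,14)),):
    f=camera(n)["frame"];cv2.imwrite(f"pics/{n}12.png",f);crop(cv2.convertScaleAbs(f,alpha=1.7 if n=="top" else 1.4),*a,f"pics/{n}12c.png")
E
```

```text
time: 18.7
tool_pos: [551.8, 8.7, 177.0]
eef_rot: [0.952, -0.039, 0.305, 0.011]
force: [8.7, -1.7, -0.4]
width: 17.4
t 18.7 tcp [551.8   8.7 177. ] grasp [540.8   9.5 192.4] xax [ 0.811 -0.067  0.581] zax [ 0.579 -0.046 -0.814] q [-2.000e-03 -2.560e-01  2.368e+00 -1.110e-01  4.130e-01  1.739e+00] F [ 8.7 -1.7 -0.4] T [-0.16 -0.78 -0.09] w 17.4
shift [-0.0017  0.0006  0.0018] rot [-0.0019 -0.0088 -0.0007] deg 0.5
```

View pics/side12c.png

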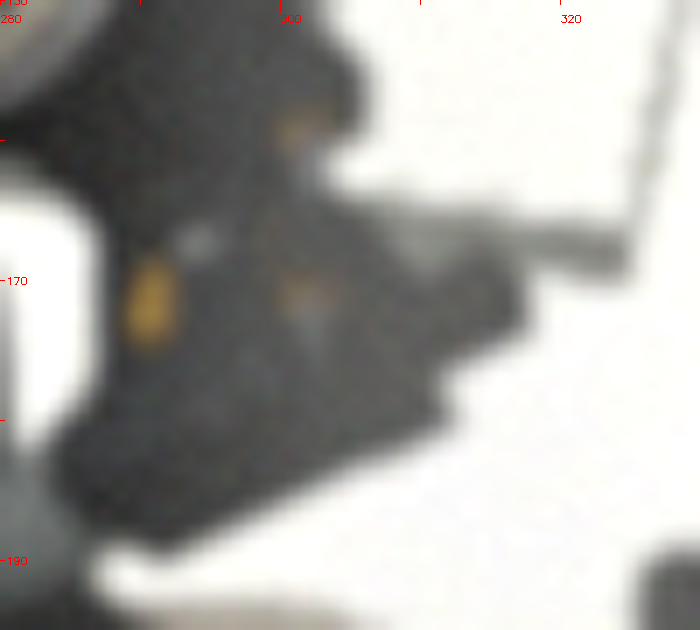

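```bash
python3 -m inch '[{"x":-0.004,"y":0,"z":0.001,"rx":0,"ry":-0.009,"rz":0,"jaw":0},{"x":-0.007,"y":0,"z":0.002,"rx":0,"ry":-0.009,"rz":0,"jaw":0},{"x":-0.01,"y":0,"z":0.002,"rx":0,"ry":-0.009,"rz":0,"jaw":0},{"x":-0.01,"y":0,"z":0.002,"rx":0,"ry":-0.009,"rz":0,"jaw":0},{"x":-0.01,"y":0,"z":0.002,"rx":0,"ry":-0.009,"rz":0,"jaw":0}]' 55
python3 - <<'E'
from h import *
s=st();Rg=tubetool()
print("F in tube",RT.T@s["force"])
deltaf(Rg,PT+RT@[35,0,0])
E
```

```text
time: 19.25
tool_pos: [551.9, 8.8, 177.2]
eef_rot: [0.95, -0.039, 0.309, 0.011]
force: [15.4, -4.3, 2.1]
width: 17.3
t 19.25 tcp [551.9   8.8 177.2] grasp [540.7   9.7 192.5] xax [ 0.806 -0.067  0.588] zax [ 0.586 -0.045 -0.809] q [-2.000e-03 -2.590e-01  2.374e+00 -1.130e-01  4.020e-01  1.740e+00] F [15.4 -4.3  2.1] T [-0.57 -1.91 -0.23] w 17.3
F in tube [14.04808306 -2.98068834 -7.26170662]
shift [-0.0018  0.0008  0.002 ] rot [-0.0028 -0.0173 -0.0002] deg 1.0
```

Run:
```python
from h import *
from workcell import *
f=camera("side")["frame"];cv2.imwrite("pics/side13.png",f)
a=(280,150,50,45,14);crop(cv2.convertScaleAbs(f,alpha=1.6),*a,"pics/s13.png");im=cv2.imread("pics/s13.png")
for dx,c in((0,(0,0,255)),(4,(0,200,0))):
    wire(im,"side",RT,PT+RT@[dx,0,0],box(6,76,-9,9,-11,11),c,280,150,14)
t=np.linspace(0,2*np.pi,60);P=np.c_[0*t,18*np.cos(t),18*np.sin(t)]@RT.T+PT
cv2.polylines(im,[((proj("side",P)-[280,150]+.5)*14).astype(int)],True,(255,0,0),1)
cv2.imwrite("pics/s13.png",im)
f=camera("top")["frame"];cv2.imwrite("pics/top13.png",f)
a=(255,160,70,60,10);crop(cv2.convertScaleAbs(f,alpha=1.8),*a,"pics/t13.png");im=cv2.imread("pics/t13.png")
for dx,c in((0,(0,0,255)),(4,(0,200,0))):
    wire(im,"top",RT,PT+RT@[dx,0,0],box(6,76,-9,9,-11,11),c,255,160,10)
cv2.imwrite("pics/t13.png",im)
```

```text
(no output)
```

View pics/s13.png

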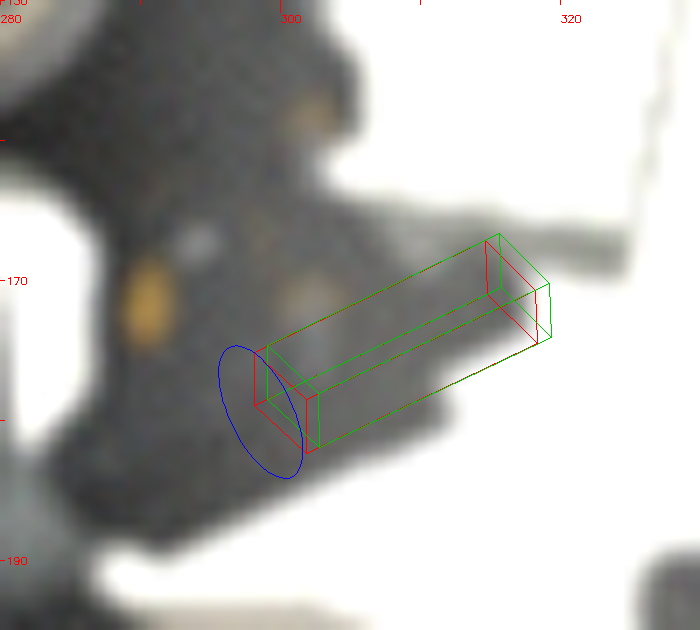

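View pics/t13.png

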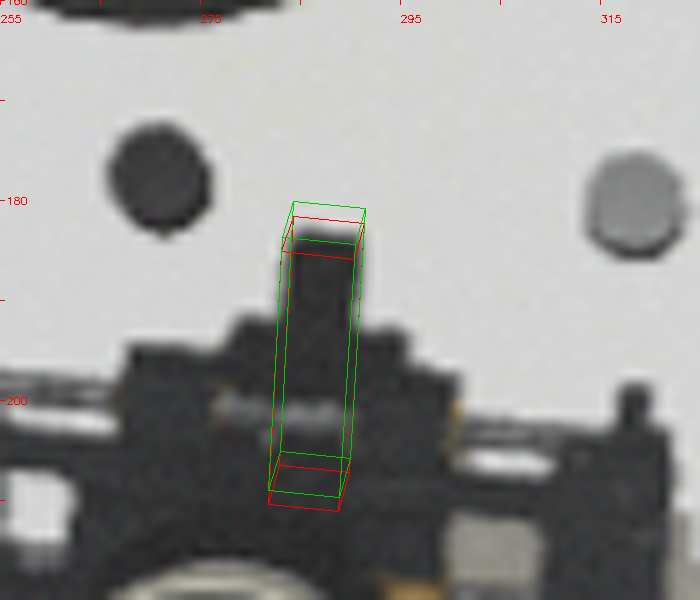

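The handle's end face sits on the fully-home outline in the side view, at about (317,171). With 14 N of axial push and no further motion, the collar is against the mouth. I'll withdraw the rod.

Run:
```python
from h import *
st();deltaf(tubetool(),PT+RT@[235,0,0])
```

```text
t 19.35 tcp [551.8   8.8 177.1] grasp [540.7   9.7 192.5] xax [ 0.806 -0.067  0.587] zax [ 0.586 -0.045 -0.809] q [-2.000e-03 -2.590e-01  2.374e+00 -1.130e-01  4.030e-01  1.740e+00] F [16.1 -4.4  2.4] T [-0.57 -1.89 -0.21] w 17.3
shift [0.1982 0.0007 0.0054] rot [-0.0028 -0.0171 -0.0003] deg 1.0
```

```bash
python3 -m inch '[{"x":0.003,"y":0.0007,"z":0.002,"rx":-0.003,"ry":-0.017,"rz":0,"jaw":0},{"x":0.01,"y":0.0007,"z":0.002,"rx":-0.003,"ry":-0.017,"rz":0,"jaw":0},{"x":0.025,"y":0.0007,"z":0.002,"rx":-0.003,"ry":-0.017,"rz":0,"jaw":0},{"x":0.045,"y":0.0007,"z":0.0025,"rx":-0.003,"ry":-0.017,"rz":0,"jaw":0},{"x":0.07,"y":0.0007,"z":0.003,"rx":-0.003,"ry":-0.017,"rz":0,"jaw":0},{"x":0.095,"y":0.0007,"z":0.0035,"rx":-0.003,"ry":-0.017,"rz":0,"jaw":0},{"x":0.12,"y":0.0007,"z":0.004,"rx":-0.003,"ry":-0.017,"rz":0,"jaw":0},{"x":0.145,"y":0.0007,"z":0.0045,"rx":-0.003,"ry":-0.017,"rz":0,"jaw":0},{"x":0.17,"y":0.0007,"z":0.005,"rx":-0.003,"ry":-0.017,"rz":0,"jaw":0},{"x":0.19,"y":0.0007,"z":0.0054,"rx":-0.003,"ry":-0.017,"rz":0,"jaw":0},{"x":0.198,"y":0.0007,"z":0.0054,"rx":-0.003,"ry":-0.017,"rz":0,"jaw":0},{"x":0.198,"y":0.0007,"z":0.0054,"rx":-0.003,"ry":-0.017,"rz":0,"jaw":0}]' 55;  python3 -m inch '[{"x":0,"y":0,"z":0,"rx":0,"ry":0,"rz":0,"jaw":0},{"x":0,"y":0,"z":0,"rx":0,"ry":0,"rz":0,"jaw":0}]' 55
python3 - <<'E'
from h import *
from workcell import *
st();deltaf(tubetool(),PT+RT@[235,0,0]);deltaf(tubetool(.3,0),[687,346,290]);deltaf(tubetool(.3,0),[687,346,200])
f=camera("side")["frame"];cv2.imwrite("pics/side14.png",f);crop(cv2.convertScaleAbs(f,alpha=1.2),260,110,120,100,6,"pics/s14.png")
E
```

```text
time: 20.55
tool_pos: [714.9, -5.2, 288.8]
eef_rot: [0.953, -0.039, 0.3, 0.012]
force: [-1.0, 0.4, -1.2]
width: 17.3
time: 20.75
tool_pos: [713.5, -5.1, 286.9]
eef_rot: [0.953, -0.039, 0.299, 0.012]
force: [-0.9, 0.1, -0.9]
width: 17.2
t 20.75 tcp [713.5  -5.1 286.9] grasp [702.7  -4.2 302.5] xax [ 0.819 -0.067  0.57 ] zax [ 0.569 -0.047 -0.821] q [-0.027 -0.022  1.946 -0.055  0.612  1.661] F [-0.9  0.1 -0.9] T [ 0.03  0.29 -0.06] w 17.2
shift [ 0.0024  0.0001 -0.0012] rot [ 0.0002  0.0038 -0.0002] deg 0.2
shift [-0.0544 -0.3477 -0.0185] rot [ 0.1161 -0.5996 -0.3704] deg 40.9
shift [-0.1058 -0.3477  0.0554] rot [ 0.1161 -0.5996 -0.3704] deg 40.9
```

View pics/s14.png

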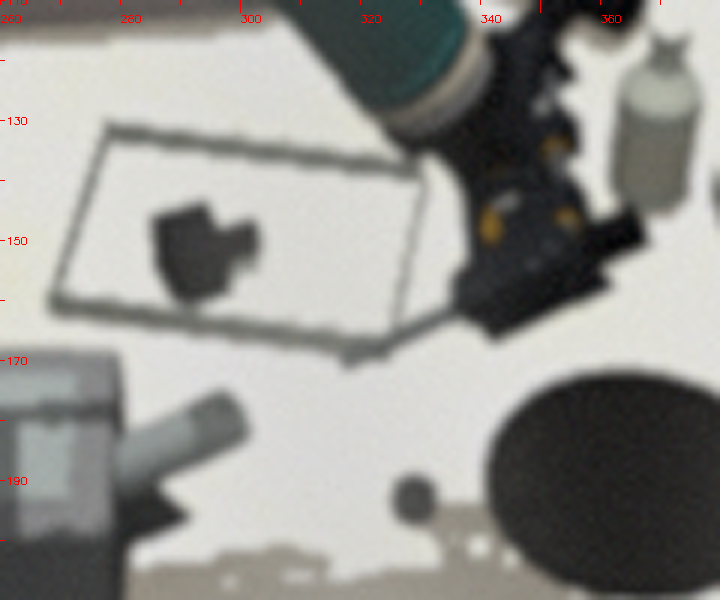

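The rod is fully out, with its tip at (317,170) well clear of the mouth, and the cap is undisturbed. I'll swing level over the tray.

```bash
python3 -m inch '[{"x":0,"y":-0.03,"z":-0.01,"rx":0.01,"ry":-0.04,"rz":-0.02,"jaw":0},{"x":-0.01,"y":-0.07,"z":-0.02,"rx":0.02,"ry":-0.1,"rz":-0.06,"jaw":0},{"x":-0.02,"y":-0.11,"z":-0.02,"rx":0.03,"ry":-0.17,"rz":-0.11,"jaw":0},{"x":-0.03,"y":-0.15,"z":-0.02,"rx":0.05,"ry":-0.25,"rz":-0.16,"jaw":0},{"x":-0.04,"y":-0.19,"z":-0.02,"rx":0.065,"ry":-0.33,"rz":-0.21,"jaw":0},{"x":-0.05,"y":-0.23,"z":-0.02,"rx":0.08,"ry":-0.41,"rz":-0.26,"jaw":0},{"x":-0.054,"y":-0.27,"z":-0.018,"rx":0.095,"ry":-0.5,"rz":-0.31,"jaw":0},{"x":-0.065,"y":-0.31,"z":-0.005,"rx":0.11,"ry":-0.57,"rz":-0.35,"jaw":0},{"x":-0.08,"y":-0.338,"z":0.02,"rx":0.116,"ry":-0.6,"rz":-0.37,"jaw":0},{"x":-0.095,"y":-0.348,"z":0.04,"rx":0.116,"ry":-0.6,"rz":-0.37,"jaw":0},{"x":-0.106,"y":-0.348,"z":0.055,"rx":0.116,"ry":-0.6,"rz":-0.37,"jaw":0},{"x":-0.106,"y":-0.348,"z":0.055,"rx":0.116,"ry":-0.6,"rz":-0.37,"jaw":0}]' 55; python3 -m inch '[{"x":0,"y":0,"z":0,"rx":0,"ry":0,"rz":0,"jaw":0},{"x":0,"y":0,"z":0,"rx":0,"ry":0,"rz":0,"jaw":0},{"x":0,"y":0,"z":0,"rx":0,"ry":0,"rz":0,"jaw":0},{"x":0,"y":0,"z":0,"rx":0,"ry":0,"rz":0,"jaw":0},{"x":0,"y":0,"z":0,"rx":0,"ry":0,"rz":0,"jaw":0}]' 55
python3 - <<'E'
from h import *
from workcell import *
s=st();deltaf(tubetool(.3,0),[687,346,200]);print(s["joint_velocities"])
for n,a in(("side",(250,70,130,100,6)),("top",(120,110,130,130,5))):
    f=camera(n)["frame"];cv2.imwrite(f"pics/{n}15.png",f);crop(cv2.convertScaleAbs(f,alpha=1.7 if n=="top" else 1.3),*a,f"pics/{n}15c.png")
E
```

```text
time: 22.0
tool_pos: [684.0, 344.9, 176.3]
eef_rot: [0.989, 0.15, -0.004, 0.001]
force: [-0.2, -0.4, -1.1]
width: 17.3
time: 22.5
tool_pos: [684.6, 344.8, 177.7]
eef_rot: [0.989, 0.149, -0.003, 0.001]
force: [-0.7, -0.6, -1.0]
width: 17.4
t 22.5 tcp [684.6 344.8 177.7] grasp [684.7 344.8 196.7] xax [ 0.955  0.295 -0.006] zax [-0.005 -0.003 -1.   ] q [ 4.340e-01  4.760e-01  1.433e+00 -1.000e-03  1.239e+00  1.706e+00] F [-0.7 -0.6 -1. ] T [ 0.02 -0.09  0.  ] w 17.4
shift [ 0.0026 -0.0004 -0.0033] rot [ 0.0014  0.0059 -0.0003] deg 0.3
[ 0.0015558   0.00585998  0.00413192 -0.00091378  0.00049943  0.00182487]
```

View pics/side15c.png

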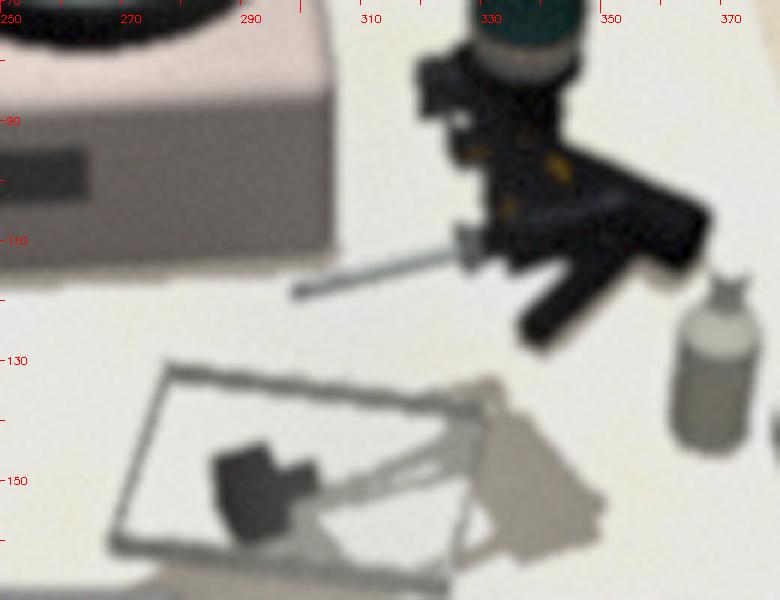

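View pics/top15c.png

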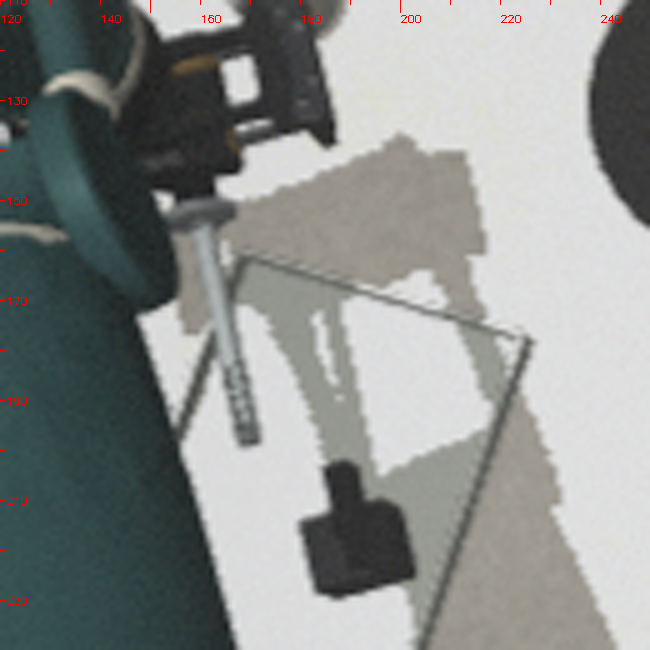

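View pics/top15.png

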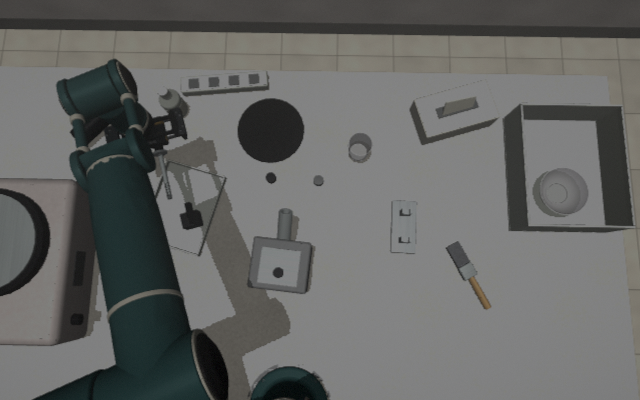

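The rod is held with its tip at (299,118.5) in the side view and (169.3,197.5) in the top view, and the cap is still in the tray. I'll triangulate the tip and collar to check position and level.

```bash
python3 - <<'E'
from h import *
a=tri((298.7,118.5),(169.3,197.5));b=tri((327.5,111),(159.7,152));print(a,b)
d=b[0]-a[0];print("len",np.linalg.norm(d),"tilt deg",np.degrees(np.arcsin(d[2]/np.linalg.norm(d))))
e=a[0][:2]-[538.8,313.6];c,s=np.cos(-.275),np.sin(-.275);print("tip in tray",c*e[0]+s*e[1],-s*e[0]+c*e[1])
E
python3 -m inch '[{"x":0,"y":0,"z":0,"rx":0,"ry":0,"rz":0,"jaw":0},{"x":0,"y":0,"z":0,"rx":0,"ry":0,"rz":0,"jaw":0},{"x":0,"y":0,"z":0,"rx":0,"ry":0,"rz":0,"jaw":0}]' 55
```

```text
(array([536.95834153, 301.51177653, 195.30319352]), np.float64(2.130640728295431)) (array([653.83609277, 334.62781566, 196.69072132]), np.float64(2.166222620265699))
len 121.48664953782003 tilt deg 0.6544028966792037
tip in tray 1.510061539254749 -12.13410757715424
time: 22.9
tool_pos: [684.3, 344.9, 177.0]
eef_rot: [0.989, 0.149, -0.003, 0.001]
force: [-0.3, -1.1, -1.3]
width: 17.2
```

The rod's measured length is 121 mm against the true 120 mm. It is tilted 0.7°, and the tip is over the tray's centre at 195 mm height and still. I'll hand in.

```bash
python3 -c "
from workcell import *
print(finish_job())"
```

```text
the job is handed in; nothing more can be done
None
```

The job is done and handed in, at about 23 s of the 72 s allowed; no verdict was reported.

- **Cap:** I slid it off along the tube axis and lowered it into the tray until I felt about 7 N of contact, then let go. It touched down about 3 mm higher than expected, probably slightly tilted. The last pictures show it lying flat and undisturbed, at about (-14, -24) mm in the tray's frame.
- **Rod in the tube:** I pushed it in until it stopped hard, with about 14 N along the axis and no further movement. The side view has the handle where it should be when fully home. The tool position put it roughly 1–3 mm short, which is within my measurement error and the 4 mm tolerance. I couldn't see the collar directly behind the gripper.
- **Final pose:** The rod is out and held at a finger width of 17.2 mm. From the two cameras it is tilted 0.7°, with its tip at about (2, -12) mm in the tray's frame, 195 mm above the bench. The arm was still. The last full top view showed the other things on the bench where they started.

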